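# Exchange the dressing jar behind the bottles

## Robot

A 6-joint arm with a two-finger parallel gripper is mounted at the origin on the work surface. World frame = base frame: x ahead of the robot, y to its left, z up, the work surface at z = 0. Lengths are in m, angles in rad, forces in N, time in s.
With the tool pointing down it reaches from about 0.3 to 0.875 m from the base axis. Payload 6.4 kg.
Tool frame: the origin (TCP) lies at the very end of the fingers, on their centre line; the grasp point (between the pads) lies ctrl.grip_point_offset behind it (ctrl.grip_point_offset is the distance from the TCP to the grasp point, in m); z points along the fingers, x is the direction in which the jaws open and shut, and the axes are right-handed (so a half turn about z gives the same grasp; the last joint's range is limited). The gripper opens to 85 mm and grips with 20 to 120 N. Pads are 22 mm wide; open, the fingers measure 114 mm over their backs; the gripper's body (76 mm by 85 mm) begins 54 mm behind the grasp point. The pads swing forward as they close: fully open they stand 13 mm farther back than shut.
Start: joints at [-1.357, 0.181, 1.607, -0, 1.354, -0.206], TCP at [0.234, -0.525, 0.231] pointing down, gripper open.
Joint ranges: [-2.99, 2.99], [-0.89, 2.07], [0.3, 2.58], [-1.14, 4.28], [0, 2.63], [-3.12, 3.12]. Speed limits (rad/s): [2.57, 2.57, 3.01, 3.14, 3.14, 3.14].

## Interface

Orientations are given as a unit quaternion [w, x, y, z].
In Python, from bench import get_obs, viewer, workorder, ctrl gives the robot as it stands. The module is installed in compiled form; this text tells all that it offers.
- The arm moves only by the tool move_arm, never from a script. Its argument "increments" is a list of rows, each an object of numbers: "tx", "ty", "tz": the shift along the tool's x, y, z in m; "turn": the turn about the tool's z in degrees. A call has 1 to 20 rows; each row is the pose to reach, as a shift and turn from the pose commanded when the call began, along the tool's axes at that moment; what a row does not reach only later rows make up. A row lasts 1/12 s, in which the tool goes at most 41.7 mm and 7.16 degrees, less where a joint would pass 70% of its speed; a pose out of reach is approached as far as the arm can. A call with a gripper value outside its range is refused whole. "gripper" is the opening, from 0 (shut) to 1 (fully open), set as the call begins (left out, the last holds). The fingers move at their own pace and stop on an object; the grip force is fixed at half the most. Time passes only in rows, so rows that repeat a pose let the fingers close. It gives the time, the measured TCP pose, the force and the opening at its end, in the units of the state.
- get_obs(): the state, without advancing time (a new reading comes with each control period).
- viewer.camera(name): name is "scene" or "top" or "wrist"; returns (picture, depth): 384x512x3 uint8, red, green, blue; 384x512 float32, m along the optical axis (not along the pixel's ray), 0 where there is no reading.
- viewer.get_calibration(name): a dict with "intrinsics" (3x3 intrinsics, pixels), "origin" and "attitude" of the camera in the world. Camera axes: x right, y up, looking along -z (the intrinsics and any distortion apply to the point x, -y, -z); pixel columns grow to the right and rows downward; lengths in m; the calibration is good to about 2 mm. A picture is of the moment at which its call begins: read the wrist's pose just before it. get_calibration takes no time and is no camera call; for the wrist camera it gives the pose at the moment of the call.
- workorder.hand_in(): hands the job in, once; it reports no verdict.
The state is a dict: "time_s": time; "q": joint angles; "dq": joint speeds; "joint_efforts": joint torques, N m; "eef_pos": TCP position; "eef_rot": TCP orientation; "wrist_force": force on the tool from outside, world axes, zero at the start; "torque": the same for the moment, N m; "opening": opening from 0.0 (shut) to 1.0 (fully open).
Only numpy, scipy, OpenCV 4.12 (cv2) and the standard library are available. Lean on these libraries where they do the work, as an engineer would, in place of code of your own. Each camera call takes 0.05 s, during which the arm holds its last target.

## Task

The short steel jar at the back of the bottle stand is to be exchanged for the taller jar that waits in the four-compartment tray. Clear the bottle and the canister that stand in front of it onto the empty flat tray, move the short jar to the empty compartment and the tall jar to the middle of the back place in the stand, then put the bottle and the canister back, each in the very place where it stood before. Set everything down upright and gently, without dropping it, and leave the bowl, the small bottle and the forceps undisturbed.

Things in the scene. Friction and masses are not known exactly. Their poses are not given: they have to be found in the camera images.
- stand: Bottle stand: fixed steel tray 186 (x) by 226 mm (y), floor 5 mm thick, rim 14 mm high, rail at back (+x) and sides with its top 46 mm up. Flush black rubber discs mark three places: two in front at x -70, y +-51 mm, one smaller at the back. Origin: centre of the back place, at bench height (things stand 5 mm above it); +x to the back; the tray spans x -138 to +48 mm.
- bottle: Litre bottle of amber glass with a white paper label: a round body 86 mm across and 155 mm high, sloping shoulder to 170 mm, then a white screw cap 38 mm across from 170 to 203 mm, to lift it by. 0.35 to 0.7 kg. At the start in one of the two front places of the stand. Origin: centre of the underside; z up.
- canister: Stainless steel canister, round, 84 mm across (lid 89 mm), lid top at 160 mm, with a black knob 28 mm across from 160 to 188 mm, to lift it by; the lid is clipped on. 0.35 to 0.7 kg. At the start in the other front place of the stand. Origin: centre of the underside; z up.
- short_jar: Short stainless steel dressing jar, 62 mm across, lid top at 58 mm, with a steel knob 24 mm across from 58 to 84 mm, to lift it by; the lid is clipped on. About 0.2 kg. At the start in the back place of the stand, behind the bottle and the canister. Origin: centre of the underside; z up.
- tall_jar: Taller dressing jar of the same make, 62 mm across, lid top at 84 mm, with a steel knob 24 mm across from 84 to 110 mm, to lift it by; the lid is clipped on. About 0.28 kg. At the start in a compartment of the cell tray. Origin: centre of the underside; z up.
- flat_tray: Empty flat stainless steel tray, 270 mm (its x) by 150 mm (its y), floor 3 mm thick, rim 3 mm thick and 12 mm high, on the bench to one side of the stand. Fixed. Origin: under its centre, at bench height.
- cell_tray: Fixed square white plastic tray, 200 by 200 mm, floor 4 mm thick, outer and cross walls 4 mm thick and 30 mm high; four compartments 94 mm square, centres at x +-49, y +-49 mm. The tall jar, the bowl and the small bottle stand in three; the fourth, at x -49, y -49 mm, is empty. Across the stand from the flat tray. Origin: under its centre, at bench height.
- bowl: Bystander: small open steel bowl, 64 mm across, 36 mm high, in a compartment of the cell tray. Origin: centre of the underside.
- small_bottle: Bystander: small amber bottle, 42 mm across, 76 mm high with its black cap, in a compartment of the cell tray. Origin: centre of the underside.
- forceps: Bystander: ringed steel artery forceps, 146 mm long, 55 mm over the rings, 8 mm thick, lying flat on the bench in front of the stand. Origin: under its middle; x points to the jaws.

How it is judged:
On the way, in this order (a step that is already met when the one before it is completed fails the run):
1. the bottle and the canister both stand upright on the flat tray (x of bottle in the frame of flat_tray between -0.1 and 0.1 m and y of bottle in the frame of flat_tray between -0.04 and 0.04 m and z of bottle in the frame of flat_tray between 0 and 0.007 m and angle between each of bottle, canister's own z axis and vertical below 0.1 rad and linear speed of each of bottle, canister below 0.02 m/s and x of canister in the frame of flat_tray between -0.1 and 0.1 m and y of canister in the frame of flat_tray between -0.04 and 0.04 m and z of canister in the frame of flat_tray between 0 and 0.007 m), for 0.2 s.
2. the short jar stands in the empty compartment, the bottle and the canister still on the flat tray (all of step 1 and x of short_jar in the frame of cell_tray between -0.067 and -0.031 m and y of short_jar in the frame of cell_tray between -0.067 and -0.031 m and z of short_jar in the frame of cell_tray between 0.001 and 0.008 m and angle between short_jar's own z axis and vertical below 0.1 rad and linear speed of short_jar below 0.02 m/s), for 0.2 s.
3. the tall jar stands in the back place of the stand, the bottle and the canister still on the flat tray (all of step 1 and horizontal distance between tall_jar and stand below 0.015 m and x of tall_jar in the frame of stand between -0.03 and 0.03 m and y of tall_jar in the frame of stand between -0.03 and 0.03 m and z of tall_jar in the frame of stand between 0.002 and 0.009 m and angle between tall_jar's own z axis and vertical below 0.1 rad and linear speed of tall_jar below 0.02 m/s), for 0.2 s.
At the end, for the whole second after the job is handed in: The tall jar stands in the stand within 15 mm of the centre of the back place; the short jar stands on the floor of the compartment that was empty; the bottle and the canister each stand within 15 mm of where they stood at the start; all four upright (within 0.1 rad) and at rest (x of short_jar in the frame of cell_tray between -0.067 and -0.031 m and y of short_jar in the frame of cell_tray between -0.067 and -0.031 m and z of short_jar in the frame of cell_tray between 0.001 and 0.008 m and angle between each of short_jar, tall_jar, bottle, canister's own z axis and vertical below 0.1 rad and horizontal distance between tall_jar and stand below 0.015 m and x of tall_jar in the frame of stand between -0.03 and 0.03 m and y of tall_jar in the frame of stand between -0.03 and 0.03 m and z of tall_jar in the frame of stand between 0.002 and 0.009 m and distance of each of bottle, canister from where it was at the start of the episode below 0.015 m and linear speed of each of bottle, canister, short_jar, tall_jar below 0.02 m/s); the robot touches nothing.
It fails at once if the bottle, the canister or a jar tips over (beyond 0.5 rad) (angle between any of bottle, canister, short_jar, tall_jar's own z axis and vertical above 0.5 rad).
It fails at once if the bottle, the canister or a jar is dropped or flung: out of the fingers at over 0.5 m/s (a fall of some 13 mm) ((linear speed of bottle above 0.5 m/s and contact force between bottle and the fingers below 0.3 N) or (linear speed of canister above 0.5 m/s and contact force between canister and the fingers below 0.3 N) or (linear speed of short_jar above 0.5 m/s and contact force between short_jar and the fingers below 0.3 N) or (linear speed of tall_jar above 0.5 m/s and contact force between tall_jar and the fingers below 0.3 N)).
It fails at once if the bowl, the small bottle or the forceps are moved by more than 20 mm or tipped (distance of any of bowl, small_bottle, forceps from where it was at the start of the episode above 0.02 m or angle between any of bowl, small_bottle's own z axis and vertical above 0.4 rad).
It also fails if it takes over 128 s, if anything falls off the work surface, if the arm or the gripper's body presses on something with over 40 N, if the wrist force passes 120 N, or if a joint passes its speed limit or range.

## Working session

There is one attempt and no reset: what is moved stays moved. The work goes in short steps, Python scripts to look and compute and a tool call to move; the robot and the scene stay as the last step left them, time stands still between calls to the robot, and variables do not carry over. Pictures are saved under pics/ and viewed, and the job is handed in when it is done.

Besides the shell and the picture viewer there is one more tool, called after "Call:" in YAML: its name, and indented under it one key for each argument. move_arm: Moves the arm, as the interface text tells. Its arguments: {"type":"object","properties":{"increments":{"type":"array"},"gripper":{"type":"number"}},"required":["increments"]}

```bash
mkdir -p pics; cat > h.py <<'E'
import numpy as np,cv2
from bench import get_obs,viewer,ctrl
E
python3 - <<'E'
from h import *
o=get_obs();print(o);print(ctrl.grip_point_offset)
for n in ["scene","top","wrist"]:
    c=viewer.get_calibration(n);print(n,c)
    p,d=viewer.camera(n);cv2.imwrite(f"pics/{n}0.png",p[:,:,::-1]);np.savez(f"{n}0.npz",p=p,d=d,K=c["intrinsics"],o=c["origin"],a=c["attitude"])
E
```

```text
{'time_s': 0.0, 'q': array([-1.35731977e+00,  1.81565422e-01,  1.60801002e+00, -7.47250615e-06,
        1.35383777e+00, -2.06325932e-01]), 'dq': array([ 0.00269315, -0.00196343, -0.00176644, -0.00066357,  0.00215773,
       -0.00082678]), 'joint_efforts': array([ 1.10737470e-03, -4.44865680e+01, -3.51334584e+01, -7.17847934e-05,
        9.05827823e-03, -3.33964429e-06]), 'eef_pos': array([ 0.23423585, -0.52450536,  0.23036949]), 'eef_rot': array([-6.38769824e-04,  8.38922050e-01, -5.44250830e-01, -6.48531334e-04]), 'wrist_force': array([0.5166347 , 0.12163399, 0.07608967]), 'torque': array([-0.02537637,  0.03943717,  0.01300154]), 'opening': 0.9980072639054592}
0.0187
scene {'intrinsics': array([[384.28613115,   0.        , 259.37849675],
       [  0.        , 384.28613115, 188.01876908],
       [  0.        ,   0.        ,   1.        ]]), 'origin': array([1.18499396, 0.55930066, 0.79127179]), 'attitude': array([0.38073585, 0.17262775, 0.37455671, 0.82761534])}
top {'intrinsics': array([[493.18495693,   0.        , 259.73159444],
       [  0.        , 493.18495693, 191.46283015],
       [  0.        ,   0.        ,   1.        ]]), 'origin': array([0.4050874 , 0.00458031, 1.18171345]), 'attitude': array([-0.70044668, -0.02703128,  0.03566983,  0.71230009])}
wrist {'intrinsics': array([[328.01407226,   0.        , 257.23173865],
       [  0.        , 328.01407226, 194.38370965],
       [  0.        ,   0.        ,   1.        ]]), 'origin': array([ 0.2989961 , -0.49534355,  0.3737203 ]), 'attitude': array([ 0.83084001, -0.11697722,  0.07705852, -0.53859371])}
```

View pics/scene0.png

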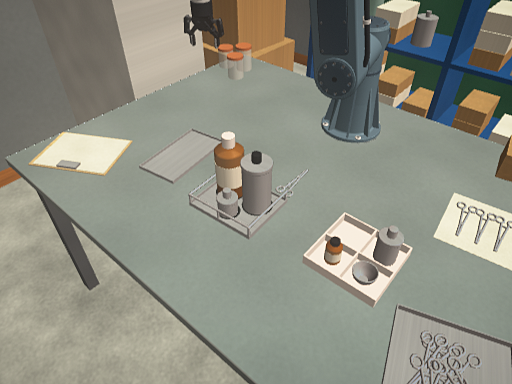

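View pics/top0.png

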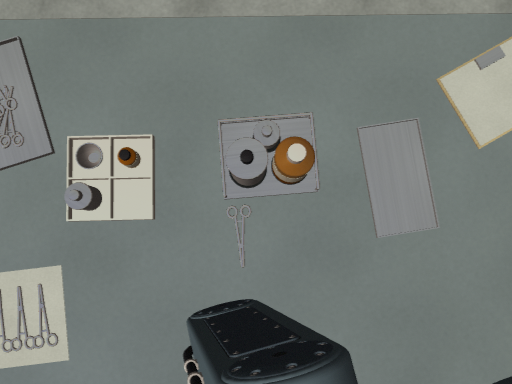

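View pics/wrist0.png

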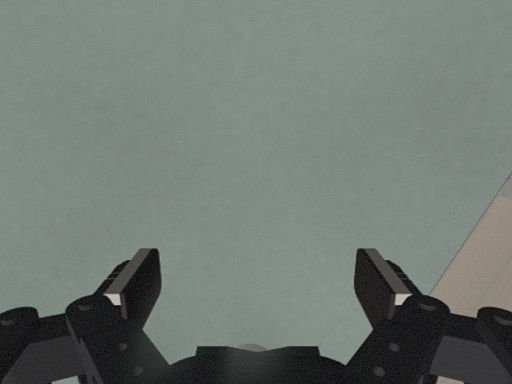

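The top view shows the stand with bottle (cap at about 297,152), canister (knob 247,157) and short jar (knob 265,128). The flat tray is on the right at about 397,178. The cell tray is on the left, with the tall jar at 78,194 and the empty compartment at about 132,199. The scene view shows the same layout. Next I'll enlarge these areas.

```bash
cat >> h.py <<'E'
from scipy.spatial.transform import Rotation as Ro
def load(n):
    z=np.load(n+".npz");return dict(p=z['p'],d=z['d'],K=z['K'],o=z['o'],R=Ro.from_quat(z['a'],scalar_first=True).as_matrix())
def ray(c,u,v):
    r=np.linalg.inv(c['K'])@[u,v,1];r=c['R']@np.array([r[0],-r[1],-r[2]]);return r
def onz(c,u,v,z):
    r=ray(c,u,v);return c['o']+r*(z-c['o'][2])/r[2]
def dep(c,u,v):
    return c['o']+ray(c,u,v)*c['d'][int(round(v)),int(round(u))]
def tri(c1,uv1,c2,uv2):
    a=ray(c1,*uv1);b=ray(c2,*uv2);a/=np.linalg.norm(a);b/=np.linalg.norm(b)
    s,_,_,_=np.linalg.lstsq(np.c_[a,-b],c2['o']-c1['o'],rcond=None)
    p=c1['o']+a*s[0];q=c2['o']+b*s[1];return (p+q)/2,np.linalg.norm(p-q)
def proj(c,P):
    r=c['R'].T@(np.asarray(P)-c['o']);w=c['K']@[r[0],-r[1],-r[2]];return w[:2]/w[2]
def crop(n,x0,y0,x1,y1,s,out,c=None):
    c=c or load(n);im=c['p'][y0:y1,x0:x1,::-1];cv2.imwrite(out,cv2.resize(im,None,fx=s,fy=s,interpolation=cv2.INTER_CUBIC))
E
python3 - <<'E'
from h import *
crop("top0",210,105,330,205,6,"pics/t_st.png")
crop("top0",60,125,160,225,6,"pics/t_ce.png")
crop("scene0",180,125,310,245,5,"pics/s_st.png")
crop("scene0",300,205,420,305,5,"pics/s_ce.png")
E
```

```text
(no output)
```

View pics/t_st.png

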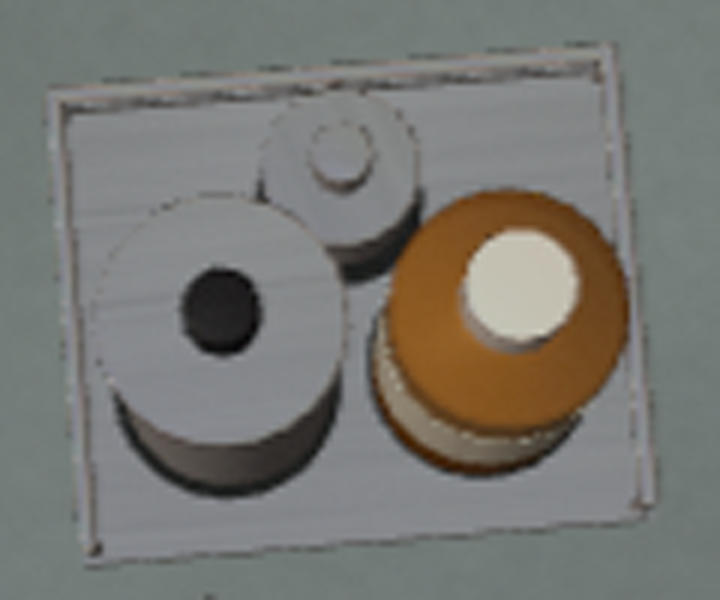

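View pics/t_ce.png

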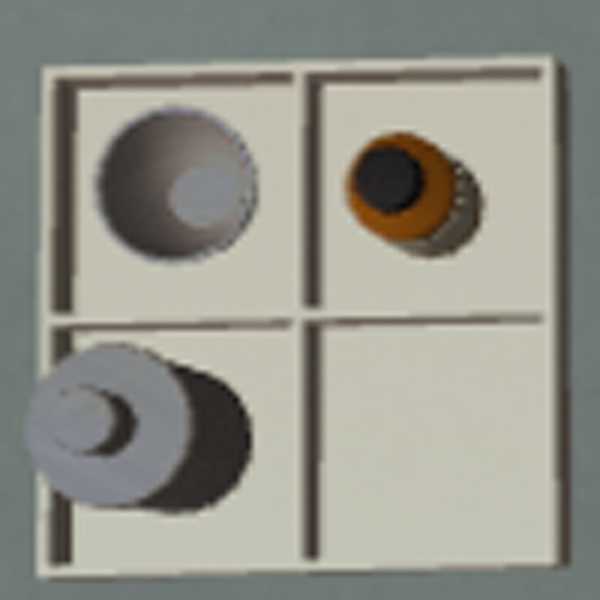

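View pics/s_st.png

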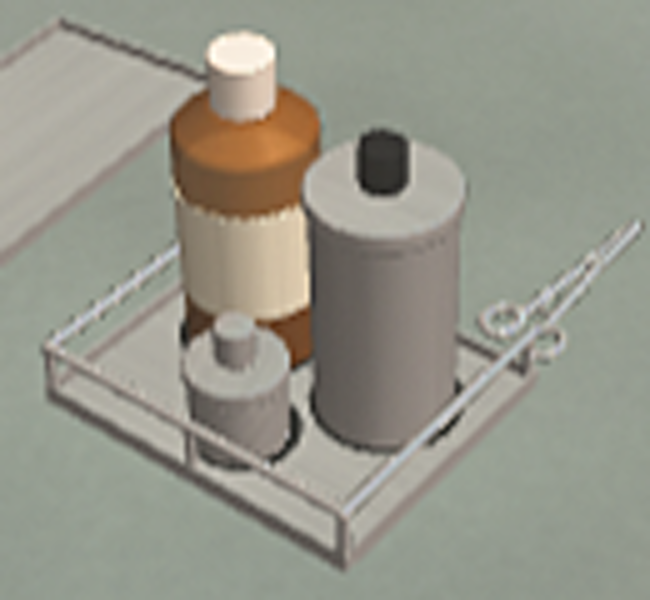

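View pics/s_ce.png

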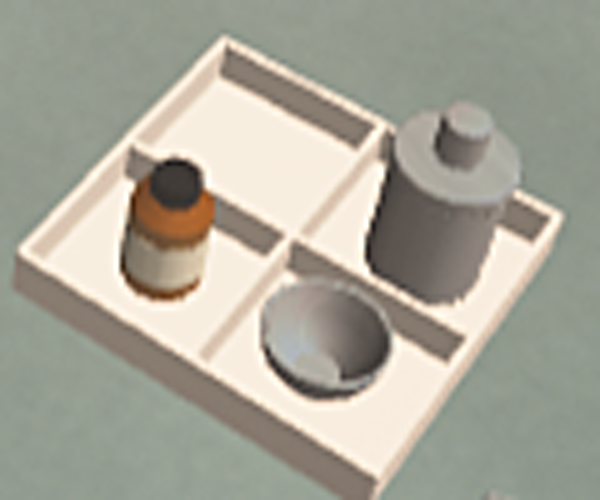

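These crops show clean tops: bottle cap at about (524,287)/6, canister knob (221,310)/6, short jar knob (341,153)/6 and tall jar knob (80,420)/6. I'll measure the tops with colour and depth masks in both views and triangulate.

```bash
python3 - <<'E'
from h import *
def cloud(c):
    v,u=np.mgrid[:384,:512];r=np.stack([u,v,np.ones_like(u)],-1)@np.linalg.inv(c['K']).T
    r[...,1:]*=-1;P=c['o']+(r*c['d'][...,None])@c['R'].T
    P[c['d']==0]=np.nan;return P
t,s=load("top0"),load("scene0")
Pt,Ps=cloud(t),cloud(s)
exp={'bottle':((293,152),(228,135),.208),'can':((247,157),(257,155),.193),'short':((266,131),(227,192),.089),'tall':((74,195),(392,232),.114)}
for n,(a,b,z) in exp.items():
    out=[]
    for P,c,g in((Pt,t,a),(Ps,s,b)):
        v,u=np.mgrid[:384,:512]
        m=(np.abs(P[...,2]-z)<.008)&(np.hypot(u-g[0],v-g[1])<22)
        num,l,st,ce=cv2.connectedComponentsWithStats(m.astype(np.uint8));k=1+np.argmax(st[1:,4])
        m=l==k
        # topmost surface only
        zt=np.median(P[m,2]);out.append((ce[k],m.sum(),P[m].mean(0),np.ptp(P[m],0)))
        print(n,ce[k].round(2),m.sum(),P[m].mean(0).round(4),'medz',zt.round(4),'ext',np.ptp(P[m],0).round(3),'onz',onz(c,*ce[k],z).round(4))
    p,e=tri(t,out[0][0],s,out[1][0]);print('  tri',p.round(4),'gap',e.round(4))
# bench height
for c,P in((t,Pt),(s,Ps)):
    m=(np.abs(P[...,2])<.01)&(P[...,0]>.4)&(P[...,0]<.8);print('bench',np.nanmedian(P[m,2]))
np.savez('cl.npz',Pt=Pt,Ps=Ps)
E
```

```text
bottle [296.15 152.28] 282 [ 0.569  -0.0822  0.2083] medz 0.2083 ext [0.038 0.036 0.013] onz [ 0.569  -0.0822  0.208 ]
bottle [227.47 136.54] 111 [ 0.5734 -0.0786  0.2057] medz 0.2061 ext [0.037 0.038 0.009] onz [ 0.5758 -0.0761  0.208 ]
  tri [ 0.5698 -0.0826  0.2022] gap 0.0004
can [246.04 156.03] 145 [0.5654 0.0182 0.1929] medz 0.193 ext [0.026 0.024 0.011] onz [0.5654 0.0182 0.193 ]
can [256.32 154.69] 65 [0.5692 0.0218 0.1903] medz 0.1906 ext [0.027 0.025 0.009] onz [0.5721 0.0243 0.193 ]
  tri [0.5661 0.0186 0.187 ] gap 0.0008
short [266.48 130.39] 88 [ 0.6398 -0.0272  0.0893] medz 0.0895 ext [0.023 0.02  0.013] onz [ 0.6398 -0.0272  0.089 ]
short [228.56 177.35] 105 [ 0.5993 -0.0579  0.0887] medz 0.0889 ext [0.046 0.063 0.016] onz [ 0.5996 -0.0576  0.089 ]
  tri [ 0.6312 -0.0254  0.1265] gap 0.0017
tall [ 74.01 194.58] 101 [0.4997 0.3927 0.1136] medz 0.1138 ext [0.022 0.025 0.014] onz [0.4997 0.3925 0.114 ]
tall [393.07 229.68] 72 [0.5036 0.3963 0.1116] medz 0.112 ext [0.023 0.022 0.01 ] onz [0.506  0.3969 0.114 ]
  tri [0.5001 0.3951 0.1078] gap 0.0007
bench 0.001468920501224824
bench -0.0004541287755565615
```

```bash
python3 - <<'E'
from h import *
t,s=load("top0"),load("scene0");cl=np.load('cl.npz')
for n,c in(("top",t),("scene",s)):
    P=cl['Pt' if n=="top" else 'Ps']
    hsv=cv2.cvtColor(c['p'],cv2.COLOR_RGB2HSV)
    print(n,'px flat',hsv[178,397] if n=="top" else hsv[155,180],'bench',hsv[250,350],'cell',hsv[200,135] if n=="top" else hsv[230,345])
# cell tray rim by depth in top: z 0.026..0.034
for n,c,P in(("top",t,cl['Pt']),("scene",s,cl['Ps'])):
    m=(abs(P[...,2]-.030)<.005)&(P[...,1]>.2)&(P[...,1]<.5)&(P[...,0]>.35)&(P[...,0]<.7)
    q=P[m][:,:2];r=cv2.minAreaRect(q.astype(np.float32));print(n,'cell rim',len(q),r)
    m=(abs(P[...,2]-.012)<.005)&(P[...,1]>-.45)&(P[...,1]<-.2)&(P[...,0]>.3)&(P[...,0]<.7)
    q=P[m][:,:2];r=cv2.minAreaRect(q.astype(np.float32));print(n,'flat rim',len(q),r)
    m=(abs(P[...,2]-.046)<.006)&(P[...,1]>-.18)&(P[...,1]<.15)&(P[...,0]>.45)&(P[...,0]<.75)
    q=P[m][:,:2];r=cv2.minAreaRect(q.astype(np.float32));print(n,'rail',len(q),r)
    np.save(n+'rail.npy',P[m])
crop("top0",350,110,445,245,4,"pics/t_fl.png")
E
```

```text
top px flat [100   6 137] bench [ 77  19 119] cell [ 30  18 195]
scene px flat [ 24  20 180] bench [ 14  47 136] cell [ 17  26 248]
top cell rim 1155 ((0.5473045706748962, 0.3423275947570801), (0.20035745203495026, 0.20292915403842926), 0.37773603200912476)
top flat rim 979 ((0.4964478015899658, -0.32523858547210693), (0.3717181384563446, 0.2485843002796173), 0.09865501523017883)
top rail 740 ((0.5948159098625183, -0.030885055661201477), (0.18196910619735718, 0.2253590077161789), 3.8868494033813477)
scene cell rim 1035 ((0.5488442182540894, 0.3427096903324127), (0.2035413682460785, 0.20154686272144318), 0.3405381739139557)
scene flat rim 246 ((0.5394483804702759, -0.3397427201271057), (0.27315211296081543, 0.15609359741210938), 8.429247856140137)
scene rail 534 ((0.5987198352813721, -0.028287053108215332), (0.1783573478460312, 0.22533291578292847), 3.882115364074707)
```

View pics/t_fl.png

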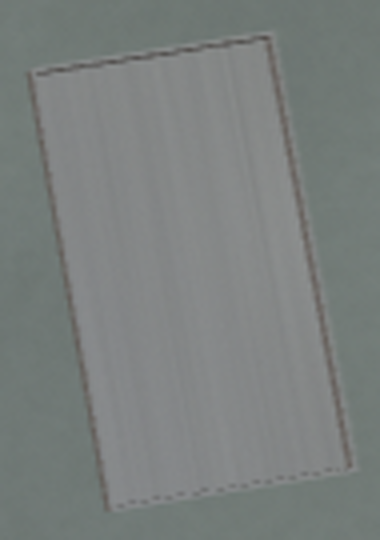

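Two views agree with each other and with the given sizes. The stand origin comes out at about (0.640,-0.028), yaw 3.9°. The cell tray is at (0.548,0.342), yaw 0.4°. The flat tray is at (0.539,-0.340), yaw 8.4°. The flat tray crop shows its corners at (32,72), (272,36), (352,470) and (108,508), divided by 4. I'll write a helper that works out moves, then go hover near the bottle.

```bash
cat >> h.py <<'E'
def go(tgt,yaw=None):
    "print shift in tool axes (mm-rounded) to world TCP target, yaw (deg) of tool x"
    o=get_obs();R=Ro.from_quat(o['eef_rot'],scalar_first=True).as_matrix();d=R.T@(np.array(tgt)-o['eef_pos'])
    y0=np.degrees(np.arctan2(R[1,0],R[0,0]));tn=0 if yaw is None else -((yaw-y0+180)%360-180)
    print('t',round(o['time_s'],2),'pos',o['eef_pos'].round(4),'yaw',round(y0,2),'-> tx ty tz',d.round(4),'turn',round(tn,2),'F',o['wrist_force'].round(1),'open',round(o['opening'],3),'q6',o['q'][5].round(2))
E
python3 - <<'E'
from h import *
t=load("top0")
C=[(32,72),(272,36),(352,470),(108,508)]
pts=[onz(t,350+(x+.5)/4-.5,110+(y+.5)/4-.5,.012) for x,y in C];print(np.round(pts,4),np.mean(pts,0))
e=pts[0]-pts[3];f=pts[1]-pts[2];print(np.degrees(np.arctan2(e[1],e[0])),np.degrees(np.arctan2(f[1],f[0])),np.linalg.norm(e),np.linalg.norm(pts[0]-pts[1]))
go([.569,-.0825,.33],0)
E
```

```text
[[ 0.6599 -0.2497  0.012 ]
 [ 0.6799 -0.3961  0.012 ]
 [ 0.4171 -0.4318  0.012 ]
 [ 0.3971 -0.2856  0.012 ]] [ 0.53848595 -0.34078362  0.012     ]
7.789179228677296 7.733060837083614 0.26520858879360226 0.14778522661036142
t 0.15 pos [ 0.2343 -0.5246  0.2306] yaw -65.95 -> tx ty tz [-0.2675 -0.4859 -0.0989] turn -65.95 F [-0.6 -0.1  0.6] open 1.005 q6 -0.21
```

Call:
move_arm:
  increments:
    - {"tz": -0.02,"tx": -0.01,"ty": -0.02,"turn": -4}
    - {"tz": -0.06,"tx": -0.025,"ty": -0.045,"turn": -10}
    - {"tz": -0.099,"tx": -0.045,"ty": -0.08,"turn": -17}
    - {"tz": -0.099,"tx": -0.2675,"ty": -0.486,"turn": -65.95}
    - {"tz": -0.099,"tx": -0.2675,"ty": -0.486,"turn": -65.95}
    - {"tz": -0.099,"tx": -0.2675,"ty": -0.486,"turn": -65.95}
    - {"tz": -0.099,"tx": -0.2675,"ty": -0.486,"turn": -65.95}
    - {"tz": -0.099,"tx": -0.2675,"ty": -0.486,"turn": -65.95}
    - {"tz": -0.099,"tx": -0.2675,"ty": -0.486,"turn": -65.95}
    - {"tz": -0.099,"tx": -0.2675,"ty": -0.486,"turn": -65.95}
    - {"tz": -0.099,"tx": -0.2675,"ty": -0.486,"turn": -65.95}
    - {"tz": -0.099,"tx": -0.2675,"ty": -0.486,"turn": -65.95}
    - {"tz": -0.099,"tx": -0.2675,"ty": -0.486,"turn": -65.95}
    - {"tz": -0.099,"tx": -0.2675,"ty": -0.486,"turn": -65.95}
    - {"tz": -0.099,"tx": -0.2675,"ty": -0.486,"turn": -65.95}
    - {"tz": -0.099,"tx": -0.2675,"ty": -0.486,"turn": -65.95}
    - {"tz": -0.099,"tx": -0.2675,"ty": -0.486,"turn": -65.95}
    - {"tz": -0.099,"tx": -0.2675,"ty": -0.486,"turn": -65.95}
    - {"tz": -0.099,"tx": -0.2675,"ty": -0.486,"turn": -65.95}

```text
time_s: 1.73
eef_pos: [0.5685, -0.0838, 0.3301]
eef_rot: [0.0, 1.0, -0.001, -0.0]
wrist_force: [0.2, 0.4, -0.4]
opening: 0.997
```

```bash
cat >> h.py <<'E'
def snap(n,tag):
    c=viewer.get_calibration(n);p,d=viewer.camera(n);cv2.imwrite(f"pics/{n}_{tag}.png",p[:,:,::-1]);np.savez(f"{n}_{tag}.npz",p=p,d=d,K=c["intrinsics"],o=c["origin"],a=c["attitude"])
    return load(f"{n}_{tag}")
def cloud(c):
    v,u=np.mgrid[:384,:512];r=np.stack([u,v,np.ones_like(u)],-1)@np.linalg.inv(c['K']).T
    r[...,1:]*=-1;P=c['o']+(r*c['d'][...,None])@c['R'].T
    P[c['d']==0]=np.nan;return P
def top_at(c,xy,z,dz=.004,rad=.03):
    P=cloud(c);m=(abs(P[...,2]-z)<dz)&(np.hypot(P[...,0]-xy[0],P[...,1]-xy[1])<rad)
    if m.sum()<5: return None
    q=P[m];cnt=cv2.minEnclosingCircle(q[:,:2].astype(np.float32));return q.mean(0).round(4),np.median(q[:,2]).round(4),np.round(cnt[0],4),round(cnt[1],4),int(m.sum())
E
python3 - <<'E'
from h import *
go([.569,-.0825,.33],0)
c=snap("wrist","1")
print(c['o'])
for n,a in {'bottle':((.569,-.082),.208),'can':((.5655,.0182),.193),'short':((.6398,-.0272),.089)}.items(): print(n,top_at(c,*a))
E
```

```text
t 1.73 pos [ 0.5685 -0.0838  0.3301] yaw -0.08 -> tx ty tz [ 0.0005 -0.0013  0.0001] turn -0.08 F [ 0.2  0.4 -0.4] open 0.997 q6 -0.35
[ 0.56883467 -0.01248539  0.47329572]
bottle (array([ 0.5702, -0.0817,  0.2085]), np.float64(0.2085), array([ 0.5703, -0.0825]), 0.019, 1533)
can (array([0.5668, 0.0176, 0.1932]), np.float64(0.1933), array([0.5669, 0.0178]), 0.014, 987)
short (array([ 0.641 , -0.0274,  0.0894]), np.float64(0.0894), array([ 0.6415, -0.0275]), 0.0118, 343)
```

View pics/wrist_1.png

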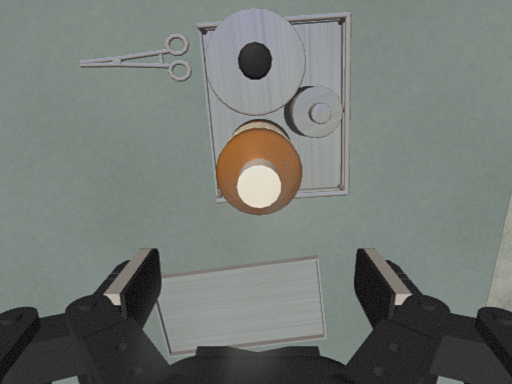

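The wrist view shows bottle cap (259,187), canister knob (255,60) and short jar knob (320,113). The fitted radii match: 19.0, 14.0 and 11.8 mm. The tops at 208, 193 and 89 mm also agree. Now descending on the bottle cap.

Call:
move_arm:
  increments:
    - {"tx": 0.001,"ty": 0,"tz": 0.01}
    - {"tx": 0.0015,"ty": 0,"tz": 0.035}
    - {"tx": 0.0015,"ty": 0,"tz": 0.065}
    - {"tx": 0.0015,"tz": 0.09}
    - {"tx": 0.0015,"tz": 0.103}
    - {"tx": 0.0015,"tz": 0.11}
    - {"tx": 0.0015,"tz": 0.11}
    - {"tx": 0.0015,"tz": 0.11}

```text
validation failed for argument at $.in...
```

```bash
python3 - <<'E'
from h import *
go([.5703,-.0825,.175],0)
E
```

```text
t 1.78 pos [ 0.5685 -0.0839  0.3302] yaw -0.1 -> tx ty tz [ 0.0018 -0.0015  0.1552] turn -0.1 F [-0.8 -0.2  0. ] open 1.001 q6 -0.35
```

Call:
move_arm:
  increments:
    - {"tx": 0.001,"ty": -0.001,"tz": 0.01,"turn": 0}
    - {"tx": 0.0015,"ty": -0.0015,"tz": 0.035,"turn": 0}
    - {"tx": 0.0015,"ty": -0.0015,"tz": 0.065,"turn": 0}
    - {"tx": 0.0015,"ty": -0.0015,"tz": 0.09,"turn": 0}
    - {"tx": 0.0015,"ty": -0.0015,"tz": 0.103,"turn": 0}
    - {"tx": 0.0015,"ty": -0.0015,"tz": 0.11,"turn": 0}
    - {"tx": 0.0015,"ty": -0.0015,"tz": 0.11,"turn": 0}

```text
time_s: 2.37
eef_pos: [0.5698, -0.0814, 0.2187]
eef_rot: [-0.0, 1.0, -0.0, -0.001]
wrist_force: [-0.2, 0.2, 0.8]
opening: 1.002
```

```bash
python3 - <<'E'
from h import *
go([.5703,-.0825,.175],0)
E
```

```text
t 2.37 pos [ 0.5698 -0.0814  0.2187] yaw -0.04 -> tx ty tz [0.0007 0.0011 0.0437] turn -0.04 F [-0.2  0.2  0.8] open 1.002 q6 -0.35
```

Call:
move_arm:
  increments:
    - {"tx": 0.0005,"ty": 0.001,"tz": 0.01,"turn": 0}
    - {"tx": 0.0005,"ty": 0.001,"tz": 0.022,"turn": 0}
    - {"tx": 0.0005,"ty": 0.001,"tz": 0.034,"turn": 0}
    - {"tx": 0.0005,"ty": 0.001,"tz": 0.041,"turn": 0}
    - {"tx": 0.0005,"ty": 0.001,"tz": 0.043,"turn": 0}
    - {"tx": 0.0005,"ty": 0.001,"tz": 0.043,"turn": 0}

```text
time_s: 2.87
eef_pos: [0.5706, -0.082, 0.1763]
eef_rot: [-0.0, 1.0, 0.0, -0.001]
wrist_force: [-0.0, 0.5, 0.7]
opening: 0.995
```

Call:
move_arm:
  gripper: 0.0
  increments:
    - {"tx": 0,"ty": 0,"tz": 0,"turn": 0}
    - {"tx": 0,"ty": 0,"tz": 0,"turn": 0}
    - {"tx": 0,"ty": 0,"tz": 0,"turn": 0}
    - {"tx": 0,"ty": 0,"tz": 0,"turn": 0}
    - {"tx": 0,"ty": 0,"tz": 0,"turn": 0}
    - {"tx": 0,"ty": 0,"tz": 0,"turn": 0}
    - {"tx": 0,"ty": 0,"tz": 0,"turn": 0}
    - {"tx": 0,"ty": 0,"tz": 0,"turn": 0}

```text
time_s: 3.53
eef_pos: [0.5713, -0.0824, 0.1781]
eef_rot: [0.0, 1.0, 0.0, 0.0]
wrist_force: [-2.0, -0.3, 5.7]
opening: 0.426
```

```bash
python3 - <<'E'
from h import *
go([.5703,-.0825,.175],0)
c=snap("wrist","2")
E
```

```text
t 3.53 pos [ 0.5713 -0.0824  0.1781] yaw 0.01 -> tx ty tz [-0.001   0.0001  0.0031] turn 0.01 F [-2.  -0.3  5.7] open 0.426 q6 -0.35
```

View pics/wrist_2.png

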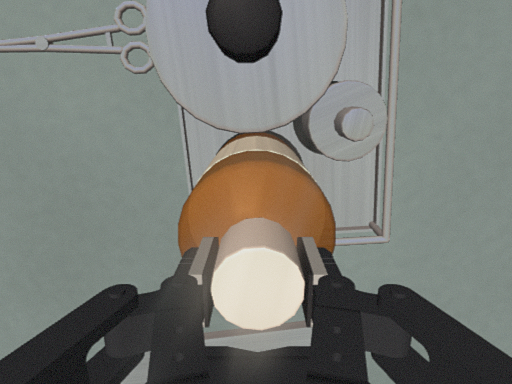

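The grasp is centred: the cap lies between the pads at about (258,290). Lifting.

Call:
move_arm:
  increments:
    - {"tx": 0,"ty": 0,"tz": -0.003,"turn": 0}
    - {"tx": 0,"ty": 0,"tz": -0.009,"turn": 0}
    - {"tx": 0,"ty": 0,"tz": -0.018,"turn": 0}
    - {"tx": 0,"ty": 0,"tz": -0.03,"turn": 0}
    - {"tx": 0,"ty": 0,"tz": -0.044,"turn": 0}
    - {"tx": 0,"ty": 0,"tz": -0.058,"turn": 0}
    - {"tx": 0,"ty": 0,"tz": -0.068,"turn": 0}
    - {"tx": 0,"ty": 0,"tz": -0.075,"turn": 0}
    - {"tx": 0,"ty": 0,"tz": -0.08,"turn": 0}
    - {"tx": 0,"ty": 0,"tz": -0.08,"turn": 0}

```text
time_s: 4.42
eef_pos: [0.5716, -0.0823, 0.2586]
eef_rot: [0.0, 1.0, 0.0, 0.001]
wrist_force: [0.7, -0.4, -5.2]
opening: 0.426
```

```bash
python3 - <<'E'
from h import *
go([.5979,-.3321,.258],0)
E
```

```text
t 4.42 pos [ 0.5716 -0.0823  0.2586] yaw 0.01 -> tx ty tz [0.0262 0.2498 0.0008] turn 0.01 F [ 0.7 -0.4 -5.2] open 0.426 q6 -0.35
```

Call:
move_arm:
  increments:
    - {"tx": 0.0005,"ty": 0.005,"tz": 0,"turn": 0}
    - {"tx": 0.002,"ty": 0.017,"tz": 0,"turn": 0}
    - {"tx": 0.004,"ty": 0.037,"tz": 0,"turn": 0}
    - {"tx": 0.0065,"ty": 0.062,"tz": 0,"turn": 0}
    - {"tx": 0.009,"ty": 0.09,"tz": 0,"turn": 0}
    - {"tx": 0.0125,"ty": 0.12,"tz": 0,"turn": 0}
    - {"tx": 0.0155,"ty": 0.15,"tz": 0,"turn": 0}
    - {"tx": 0.0185,"ty": 0.178,"tz": 0,"turn": 0}
    - {"tx": 0.021,"ty": 0.203,"tz": 0,"turn": 0}
    - {"tx": 0.023,"ty": 0.223,"tz": 0,"turn": 0}
    - {"tx": 0.0245,"ty": 0.238,"tz": 0,"turn": 0}
    - {"tx": 0.026,"ty": 0.247,"tz": 0,"turn": 0}
    - {"tx": 0.026,"ty": 0.25,"tz": 0,"turn": 0}
    - {"tx": 0.026,"ty": 0.25,"tz": 0,"turn": 0}
    - {"tx": 0.026,"ty": 0.25,"tz": 0,"turn": 0}

```text
time_s: 5.67
eef_pos: [0.5972, -0.3312, 0.257]
eef_rot: [-0.0, 1.0, 0.0, -0.0]
wrist_force: [-0.2, 0.0, -5.1]
opening: 0.427
```

```bash
python3 - <<'E'
from h import *
go([.5979,-.3321,.178],0)
c=snap("scene","3");crop("",120,60,300,240,4,"pics/s3.png",c)
for z in(.285,.29,.288): print(top_at(c,(.5979,-.3321),z,.004))
E
```

```text
t 5.67 pos [ 0.5972 -0.3312  0.257 ] yaw 0.04 -> tx ty tz [0.0008 0.0009 0.079 ] turn 0.04 F [-0.2  0.  -5.1] open 0.427 q6 -0.68
(array([ 0.5984, -0.3239,  0.2852]), np.float64(0.2855), array([ 0.6009, -0.3258]), 0.027, 83)
(array([ 0.5943, -0.326 ,  0.2888]), np.float64(0.2878), array([ 0.5985, -0.3229]), 0.0276, 40)
(array([ 0.5963, -0.3257,  0.2867]), np.float64(0.286), array([ 0.6005, -0.3259]), 0.0274, 71)
```

View pics/s3.png

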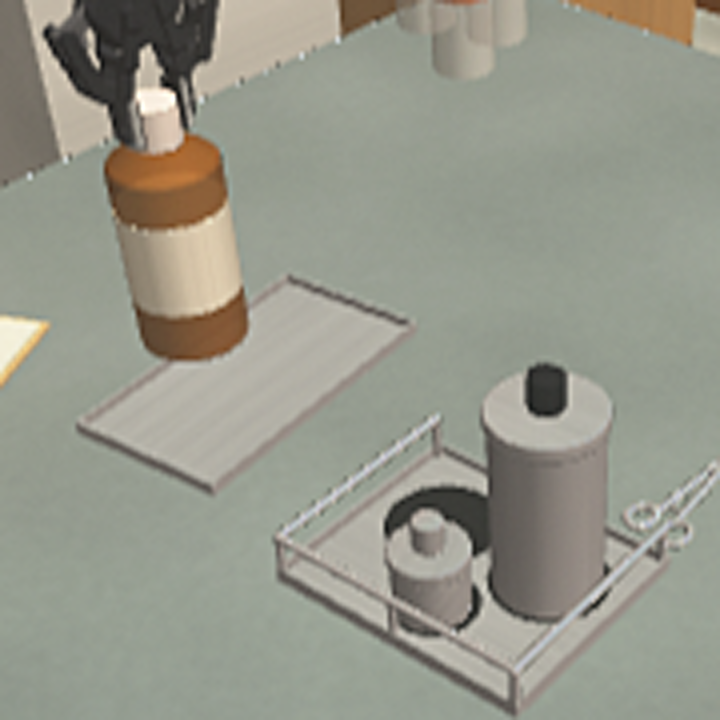

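```bash
python3 - <<'E'
from h import *
c=load("scene_3")
for z in(.084,.24,.289): print(((proj(c,[.598,-.332,z])-[120,60])*4).round(0))
P=cloud(c);hsv=cv2.cvtColor(c['p'],cv2.COLOR_RGB2HSV)
# amber body bands -> visible surface points at several heights, tilt of midline
m=(P[...,2]>.08)&(P[...,2]<.235)&(abs(P[...,0]-.6)<.08)&(abs(P[...,1]+.33)<.08)
q=P[m]
for a in np.arange(.08,.235,.025):
    k=q[(q[:,2]>a)&(q[:,2]<a+.025)]
    # circle fit
    A=np.c_[2*k[:,:2],np.ones(len(k))];s=np.linalg.lstsq(A,(k[:,:2]**2).sum(1),rcond=None)[0];print(a.round(3),len(k),s[:2].round(4),np.sqrt(s[2]+s[0]**2+s[1]**2).round(4))
E
```

```text
[190. 331.]
[157. 156.]
[145.  94.]
0.08 144 [ 0.5968 -0.3291] 0.0416
0.105 186 [ 0.5969 -0.3287] 0.0417
0.13 198 [ 0.597 -0.329] 0.0422
0.155 202 [ 0.5976 -0.3287] 0.042
0.18 220 [ 0.5974 -0.3288] 0.0421
0.205 222 [ 0.5974 -0.3293] 0.0417
0.23 51 [ 0.5978 -0.3287] 0.0412
```

The bottle is upright: the circle fits at all heights agree within 1 mm. Lowering slowly.

Call:
move_arm:
  increments:
    - {"tx": 0.0005,"ty": 0.001,"tz": 0.005,"turn": 0}
    - {"tx": 0.0005,"ty": 0.001,"tz": 0.016,"turn": 0}
    - {"tx": 0.0005,"ty": 0.001,"tz": 0.03,"turn": 0}
    - {"tx": 0.0005,"ty": 0.001,"tz": 0.045,"turn": 0}
    - {"tx": 0.0005,"ty": 0.001,"tz": 0.058,"turn": 0}
    - {"tx": 0.0005,"ty": 0.001,"tz": 0.067,"turn": 0}
    - {"tx": 0.0005,"ty": 0.001,"tz": 0.072,"turn": 0}
    - {"tx": 0.0005,"ty": 0.001,"tz": 0.075,"turn": 0}
    - {"tx": 0.0005,"ty": 0.001,"tz": 0.077,"turn": 0}
    - {"tx": 0.0005,"ty": 0.001,"tz": 0.078,"turn": 0}
    - {"tx": 0.0005,"ty": 0.001,"tz": 0.078,"turn": 0}

```text
time_s: 6.63
eef_pos: [0.598, -0.3335, 0.1799]
eef_rot: [0.0, 1.0, 0.0, 0.0]
wrist_force: [-1.0, 0.2, -4.4]
opening: 0.426
```

```bash
python3 - <<'E'
from h import *
go([.5979,-.3321,.176],0)
E
```

```text
t 6.63 pos [ 0.598  -0.3335  0.1799] yaw 0.0 -> tx ty tz [-0.0001 -0.0014  0.0039] turn 0.0 F [-1.   0.2 -4.4] open 0.426 q6 -0.68
```

Call:
move_arm:
  increments:
    - {"tx": 0,"ty": 0,"tz": 0.001,"turn": 0}
    - {"tx": 0,"ty": 0,"tz": 0.002,"turn": 0}
    - {"tx": 0,"ty": 0,"tz": 0.003,"turn": 0}
    - {"tx": 0,"ty": 0,"tz": 0.003,"turn": 0}

```text
time_s: 6.97
eef_pos: [0.5976, -0.3332, 0.1762]
eef_rot: [-0.0, 1.0, 0.0, -0.0]
wrist_force: [0.0, -0.8, -4.4]
opening: 0.427
```

```bash
python3 - <<'E'
from h import *
go([.5979,-.3321,.176],0)
E
```

```text
t 6.97 pos [ 0.5976 -0.3332  0.1762] yaw 0.0 -> tx ty tz [ 0.0003 -0.0011  0.0002] turn 0.0 F [ 0.  -0.8 -4.4] open 0.427 q6 -0.68
```

Call:
move_arm:
  increments:
    - {"tx": 0,"ty": 0,"tz": 0.001,"turn": 0}
    - {"tx": 0,"ty": 0,"tz": 0.0015,"turn": 0}
    - {"tx": 0,"ty": 0,"tz": 0.002,"turn": 0}
    - {"tx": 0,"ty": 0,"tz": 0.002,"turn": 0}

```text
time_s: 7.3
eef_pos: [0.5979, -0.3337, 0.1762]
eef_rot: [0.001, 1.0, 0.0, 0.0]
wrist_force: [-3.7, 0.8, 5.1]
opening: 0.429
```

```bash
python3 - <<'E'
from h import *
go([.5979,-.3321,.176],0)
E
```

```text
t 7.3 pos [ 0.5979 -0.3337  0.1762] yaw 0.01 -> tx ty tz [ 0.     -0.0016  0.0002] turn 0.01 F [-3.7  0.8  5.1] open 0.429 q6 -0.68
```

It has contact. Release, then rise.

Call:
move_arm:
  gripper: 0.85
  increments:
    - {"tx": 0,"ty": 0,"tz": 0,"turn": 0}
    - {"tx": 0,"ty": 0,"tz": 0,"turn": 0}
    - {"tx": 0,"ty": 0,"tz": 0,"turn": 0}
    - {"tx": 0,"ty": 0,"tz": 0,"turn": 0}
    - {"tx": 0,"ty": 0,"tz": 0,"turn": 0}
    - {"tx": 0,"ty": 0,"tz": -0.01,"turn": 0}
    - {"tx": 0,"ty": 0,"tz": -0.03,"turn": 0}
    - {"tx": 0,"ty": 0,"tz": -0.06,"turn": 0}
    - {"tx": 0,"ty": 0,"tz": -0.09,"turn": 0}
    - {"tx": 0,"ty": 0,"tz": -0.1,"turn": 0}
    - {"tx": 0,"ty": 0,"tz": -0.1,"turn": 0}

```text
time_s: 8.22
eef_pos: [0.5993, -0.3345, 0.2797]
eef_rot: [0.003, 1.0, 0.0, 0.003]
wrist_force: [-0.2, 0.3, -0.3]
opening: 0.848
```

```bash
python3 - <<'E'
from h import *
go([.5669,.0178,.275],0)
c=snap("wrist","4")
print(top_at(c,(.598,-.333),.206))
E
```

```text
t 8.22 pos [ 0.5993 -0.3345  0.2797] yaw 0.01 -> tx ty tz [-0.0324 -0.3523  0.0026] turn 0.01 F [-0.2  0.3 -0.3] open 0.848 q6 -0.68
(array([ 0.597 , -0.3327,  0.2064]), np.float64(0.2065), array([ 0.5971, -0.3335]), 0.0189, 2179)
```

View pics/wrist_4.png

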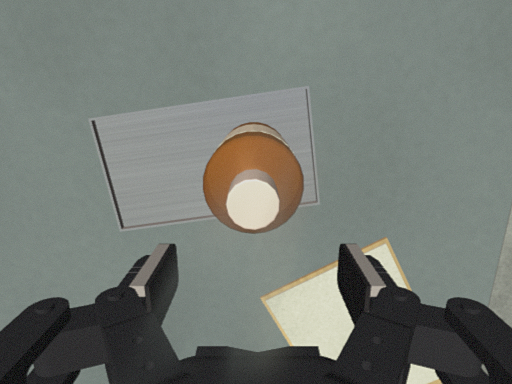

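The wrist view shows the bottle standing in the flat tray (cap at 252,203), measured at (0.597,-0.3335). Now the canister.

Call:
move_arm:
  increments:
    - {"tx": -0.002,"ty": -0.02,"tz": 0,"turn": 0}
    - {"tx": -0.005,"ty": -0.055,"tz": 0,"turn": 0}
    - {"tx": -0.0324,"ty": -0.352,"tz": 0,"turn": 0}
    - {"tx": -0.0324,"ty": -0.352,"tz": 0,"turn": 0}
    - {"tx": -0.0324,"ty": -0.352,"tz": 0,"turn": 0}
    - {"tx": -0.0324,"ty": -0.352,"tz": 0,"turn": 0}
    - {"tx": -0.0324,"ty": -0.352,"tz": 0,"turn": 0}
    - {"tx": -0.0324,"ty": -0.352,"tz": 0,"turn": 0}
    - {"tx": -0.0324,"ty": -0.352,"tz": 0,"turn": 0}
    - {"tx": -0.0324,"ty": -0.352,"tz": 0,"turn": 0}
    - {"tx": -0.0324,"ty": -0.352,"tz": 0,"turn": 0}
    - {"tx": -0.0324,"ty": -0.352,"tz": 0,"turn": 0}

```text
time_s: 9.27
eef_pos: [0.5646, 0.0189, 0.2728]
eef_rot: [0.0, 1.0, 0.001, -0.001]
wrist_force: [0.2, -1.1, 0.5]
opening: 0.854
```

```bash
python3 - <<'E'
from h import *
go([.5669,.0178,.17],0)
c=snap("wrist","5")
print(top_at(c,(.567,.0178),.193))
E
```

```text
t 9.27 pos [0.5646 0.0189 0.2728] yaw 0.08 -> tx ty tz [0.0026 0.001  0.1028] turn 0.08 F [ 0.2 -1.1  0.5] open 0.854 q6 -0.18
(array([0.5668, 0.0192, 0.1931]), np.float64(0.1933), array([0.5668, 0.0181]), 0.0141, 1086)
```

Call:
move_arm:
  increments:
    - {"tx": 0.001,"ty": 0.0005,"tz": 0.01,"turn": 0}
    - {"tx": 0.001,"ty": 0.0005,"tz": 0.032,"turn": 0}
    - {"tx": 0.001,"ty": 0.0005,"tz": 0.055,"turn": 0}
    - {"tx": 0.001,"ty": 0.0005,"tz": 0.066,"turn": 0}
    - {"tx": 0.001,"ty": 0.0005,"tz": 0.07,"turn": 0}
    - {"tx": 0.001,"ty": 0.0005,"tz": 0.07,"turn": 0}

```text
time_s: 9.82
eef_pos: [0.5656, 0.0174, 0.2027]
eef_rot: [-0.0, 1.0, -0.001, -0.001]
wrist_force: [-0.4, -0.0, 0.1]
opening: 0.848
```

```bash
python3 - <<'E'
from h import *
go([.5669,.018,.17],0)
E
```

```text
t 9.82 pos [0.5656 0.0174 0.2027] yaw -0.08 -> tx ty tz [ 0.0014 -0.0006  0.0327] turn -0.08 F [-0.4 -0.   0.1] open 0.848 q6 -0.18
```

Call:
move_arm:
  increments:
    - {"tx": 0.001,"ty": -0.0005,"tz": 0.008,"turn": 0}
    - {"tx": 0.001,"ty": -0.0005,"tz": 0.018,"turn": 0}
    - {"tx": 0.001,"ty": -0.0005,"tz": 0.027,"turn": 0}
    - {"tx": 0.001,"ty": -0.0005,"tz": 0.031,"turn": 0}
    - {"tx": 0.001,"ty": -0.0005,"tz": 0.032,"turn": 0}
    - {"tx": 0.001,"ty": -0.0005,"tz": 0.032,"turn": 0}

```text
time_s: 10.32
eef_pos: [0.567, 0.0189, 0.1719]
eef_rot: [-0.0, 1.0, 0.0, -0.0]
wrist_force: [0.4, 0.2, -0.3]
opening: 0.848
```

Call:
move_arm:
  gripper: 0.0
  increments:
    - {"tx": 0,"ty": 0,"tz": 0,"turn": 0}
    - {"tx": 0,"ty": 0,"tz": 0,"turn": 0}
    - {"tx": 0,"ty": 0,"tz": 0,"turn": 0}
    - {"tx": 0,"ty": 0,"tz": 0,"turn": 0}
    - {"tx": 0,"ty": 0,"tz": 0,"turn": 0}
    - {"tx": 0,"ty": 0,"tz": 0,"turn": 0}
    - {"tx": 0,"ty": 0,"tz": 0,"turn": 0}
    - {"tx": 0,"ty": 0,"tz": 0,"turn": 0}

```text
time_s: 10.98
eef_pos: [0.5674, 0.0187, 0.173]
eef_rot: [0.0, 1.0, 0.0, 0.0]
wrist_force: [-1.7, -0.6, 5.2]
opening: 0.306
```

```bash
python3 - <<'E'
from h import *
go([.5669,.018,.17],0)
c=snap("wrist","6")
E
```

```text
t 10.98 pos [0.5674 0.0187 0.173 ] yaw 0.01 -> tx ty tz [-0.0005  0.0007  0.003 ] turn 0.01 F [-1.7 -0.6  5.2] open 0.306 q6 -0.18
```

View pics/wrist_6.png

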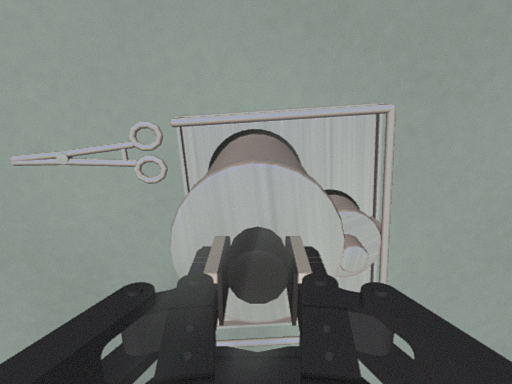

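The knob is held, centred at about (258,265). Lifting.

Call:
move_arm:
  increments:
    - {"tx": 0,"ty": 0,"tz": -0.003,"turn": 0}
    - {"tx": 0,"ty": 0,"tz": -0.009,"turn": 0}
    - {"tx": 0,"ty": 0,"tz": -0.018,"turn": 0}
    - {"tx": 0,"ty": 0,"tz": -0.03,"turn": 0}
    - {"tx": 0,"ty": 0,"tz": -0.044,"turn": 0}
    - {"tx": 0,"ty": 0,"tz": -0.058,"turn": 0}
    - {"tx": 0,"ty": 0,"tz": -0.068,"turn": 0}
    - {"tx": 0,"ty": 0,"tz": -0.075,"turn": 0}
    - {"tx": 0,"ty": 0,"tz": -0.08,"turn": 0}
    - {"tx": 0,"ty": 0,"tz": -0.08,"turn": 0}

```text
time_s: 11.87
eef_pos: [0.5677, 0.0187, 0.2536]
eef_rot: [0.0, 1.0, 0.0, 0.001]
wrist_force: [0.1, 0.4, -5.1]
opening: 0.301
```

```bash
python3 - <<'E'
from h import *
go([.4791,-.3488,.252],0)
E
```

```text
t 11.87 pos [0.5677 0.0187 0.2536] yaw 0.0 -> tx ty tz [-0.0887  0.3675  0.0015] turn 0.0 F [ 0.1  0.4 -5.1] open 0.301 q6 -0.18
```

Call:
move_arm:
  increments:
    - {"tx": -0.001,"ty": 0.005,"tz": 0,"turn": 0}
    - {"tx": -0.0045,"ty": 0.017,"tz": 0,"turn": 0}
    - {"tx": -0.0095,"ty": 0.037,"tz": 0,"turn": 0}
    - {"tx": -0.016,"ty": 0.062,"tz": 0,"turn": 0}
    - {"tx": -0.023,"ty": 0.091,"tz": 0,"turn": 0}
    - {"tx": -0.0315,"ty": 0.123,"tz": 0,"turn": 0}
    - {"tx": -0.0395,"ty": 0.156,"tz": 0,"turn": 0}
    - {"tx": -0.048,"ty": 0.189,"tz": 0,"turn": 0}
    - {"tx": -0.0565,"ty": 0.222,"tz": 0,"turn": 0}
    - {"tx": -0.065,"ty": 0.255,"tz": 0,"turn": 0}
    - {"tx": -0.0725,"ty": 0.286,"tz": 0,"turn": 0}
    - {"tx": -0.0795,"ty": 0.313,"tz": 0,"turn": 0}
    - {"tx": -0.0855,"ty": 0.336,"tz": 0,"turn": 0}
    - {"tx": -0.09,"ty": 0.353,"tz": 0,"turn": 0}
    - {"tx": -0.0925,"ty": 0.363,"tz": 0,"turn": 0}
    - {"tx": -0.0935,"ty": 0.367,"tz": 0,"turn": 0}
    - {"tx": -0.0935,"ty": 0.368,"tz": 0,"turn": 0}
    - {"tx": -0.0935,"ty": 0.368,"tz": 0,"turn": 0}

```text
time_s: 13.37
eef_pos: [0.4737, -0.3487, 0.2519]
eef_rot: [-0.001, 1.0, 0.0, -0.0]
wrist_force: [-0.8, 0.6, -4.7]
opening: 0.303
```

```bash
python3 - <<'E'
from h import *
go([.474,-.3495,.171],0)
E
```

```text
t 13.37 pos [ 0.4737 -0.3487  0.2519] yaw 0.01 -> tx ty tz [0.0004 0.0009 0.0809] turn 0.01 F [-0.8  0.6 -4.7] open 0.303 q6 -0.84
```

Call:
move_arm:
  increments:
    - {"tx": 0,"ty": 0.0005,"tz": 0.005,"turn": 0}
    - {"tx": 0,"ty": 0.0005,"tz": 0.016,"turn": 0}
    - {"tx": 0,"ty": 0.0005,"tz": 0.03,"turn": 0}
    - {"tx": 0,"ty": 0.0005,"tz": 0.045,"turn": 0}
    - {"tx": 0,"ty": 0.0005,"tz": 0.058,"turn": 0}
    - {"tx": 0,"ty": 0.0005,"tz": 0.067,"turn": 0}
    - {"tx": 0,"ty": 0.0005,"tz": 0.073,"turn": 0}
    - {"tx": 0,"ty": 0.0005,"tz": 0.076,"turn": 0}
    - {"tx": 0,"ty": 0.0005,"tz": 0.0775,"turn": 0}
    - {"tx": 0,"ty": 0.0005,"tz": 0.0785,"turn": 0}
    - {"tx": 0,"ty": 0.0005,"tz": 0.0795,"turn": 0}
    - {"tx": 0,"ty": 0.0005,"tz": 0.0805,"turn": 0}
    - {"tx": 0,"ty": 0.0005,"tz": 0.0815,"turn": 0}
    - {"tx": 0,"ty": 0.0005,"tz": 0.0815,"turn": 0}

```text
time_s: 14.53
eef_pos: [0.4739, -0.3499, 0.1711]
eef_rot: [0.0, 1.0, -0.0, 0.0]
wrist_force: [0.1, -0.2, -5.7]
opening: 0.303
```

```bash
python3 - <<'E'
from h import *
go([.474,-.3495,.171],0)
E
```

```text
t 14.53 pos [ 0.4739 -0.3499  0.1711] yaw -0.0 -> tx ty tz [ 0.0001 -0.0004  0.0001] turn -0.0 F [ 0.1 -0.2 -5.7] open 0.303 q6 -0.84
```

Call:
move_arm:
  increments:
    - {"tx": 0,"ty": 0,"tz": 0.0007,"turn": 0}
    - {"tx": 0,"ty": 0,"tz": 0.0014,"turn": 0}
    - {"tx": 0,"ty": 0,"tz": 0.002,"turn": 0}
    - {"tx": 0,"ty": 0,"tz": 0.002,"turn": 0}

```text
time_s: 14.87
eef_pos: [0.4742, -0.3507, 0.1711]
eef_rot: [0.001, 1.0, 0.0, 0.001]
wrist_force: [-3.1, 1.3, 7.0]
opening: 0.306
```

```bash
python3 - <<'E'
from h import *
go([.474,-.3495,.171],0)
E
```

```text
t 14.87 pos [ 0.4742 -0.3507  0.1711] yaw 0.01 -> tx ty tz [-0.0002 -0.0012  0.0001] turn 0.01 F [-3.1  1.3  7. ] open 0.306 q6 -0.84
```

Call:
move_arm:
  gripper: 0.75
  increments:
    - {"tx": 0,"ty": 0,"tz": 0,"turn": 0}
    - {"tx": 0,"ty": 0,"tz": 0,"turn": 0}
    - {"tx": 0,"ty": 0,"tz": 0,"turn": 0}
    - {"tx": 0,"ty": 0,"tz": 0,"turn": 0}
    - {"tx": 0,"ty": 0,"tz": 0,"turn": 0}
    - {"tx": 0,"ty": 0,"tz": -0.01,"turn": 0}
    - {"tx": 0,"ty": 0,"tz": -0.03,"turn": 0}
    - {"tx": 0,"ty": 0,"tz": -0.06,"turn": 0}
    - {"tx": 0,"ty": 0,"tz": -0.09,"turn": 0}
    - {"tx": 0,"ty": 0,"tz": -0.1,"turn": 0}
    - {"tx": 0,"ty": 0,"tz": -0.1,"turn": 0}

```text
time_s: 15.78
eef_pos: [0.4752, -0.3512, 0.2734]
eef_rot: [0.003, 1.0, 0.0, 0.003]
wrist_force: [0.2, -0.7, -0.3]
opening: 0.75
```

```bash
python3 - <<'E'
from h import *
go([.6413,-.0275,.28],0)
c=snap("wrist","7")
C=np.array([.5385,-.3405]);a=np.radians(8);R=np.array([[np.cos(a),np.sin(a)],[-np.sin(a),np.cos(a)]])
for n,xy,z in(('can',(.474,-.35),.191),('bottle',(.597,-.3335),.206)):
    r=top_at(c,xy,z);print(n,r)
    if r: print(' tray',R@(r[2]-C))
E
```

```text
t 15.78 pos [ 0.4752 -0.3512  0.2734] yaw 0.01 -> tx ty tz [ 0.1662 -0.3236 -0.0076] turn 0.01 F [ 0.2 -0.7 -0.3] open 0.75 q6 -0.84
can (array([ 0.4739, -0.35  ,  0.1911]), np.float64(0.1913), array([ 0.4739, -0.3513]), 0.0141, 1065)
 tray [-0.06547439 -0.00170431]
bottle (array([ 0.5956, -0.3328,  0.2064]), np.float64(0.2065), array([ 0.5965, -0.3338]), 0.0192, 2527)
 tray [ 0.05836801 -0.00143724]
```

View pics/wrist_7.png

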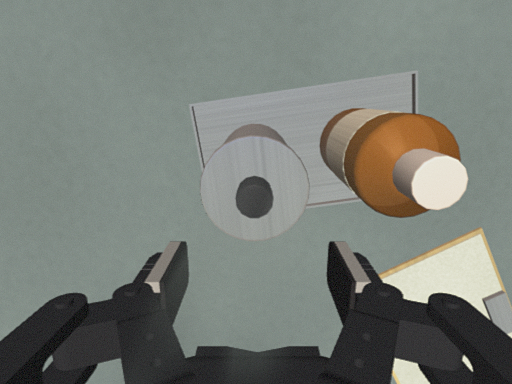

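Step 1 looks met: both stand upright in the flat tray, with the canister knob at (254,197) and the bottle cap at (440,180). Now the short jar.

Call:
move_arm:
  increments:
    - {"tx": 0.009,"ty": -0.018,"tz": 0,"turn": 0}
    - {"tx": 0.026,"ty": -0.05,"tz": 0,"turn": 0}
    - {"tx": 0.166,"ty": -0.3236,"tz": 0,"turn": 0}
    - {"tx": 0.166,"ty": -0.3236,"tz": 0,"turn": 0}
    - {"tx": 0.166,"ty": -0.3236,"tz": 0,"turn": 0}
    - {"tx": 0.166,"ty": -0.3236,"tz": 0,"turn": 0}
    - {"tx": 0.166,"ty": -0.3236,"tz": 0,"turn": 0}
    - {"tx": 0.166,"ty": -0.3236,"tz": 0,"turn": 0}
    - {"tx": 0.166,"ty": -0.3236,"tz": 0.02,"turn": 0}
    - {"tx": 0.166,"ty": -0.3236,"tz": 0.05,"turn": 0}
    - {"tx": 0.166,"ty": -0.3236,"tz": 0.08,"turn": 0}
    - {"tx": 0.166,"ty": -0.3236,"tz": 0.1,"turn": 0}
    - {"tx": 0.166,"ty": -0.3236,"tz": 0.11,"turn": 0}
    - {"tx": 0.166,"ty": -0.3236,"tz": 0.11,"turn": 0}
    - {"tx": 0.166,"ty": -0.3236,"tz": 0.11,"turn": 0}

```text
time_s: 17.08
eef_pos: [0.6392, -0.0263, 0.158]
eef_rot: [-0.0, 1.0, -0.0, -0.001]
wrist_force: [0.1, 1.2, 0.6]
opening: 0.751
```

```bash
python3 - <<'E'
from h import *
c=snap("wrist","8")
print(top_at(c,(.6413,-.0275),.089,rad=.02))
go([.6413,-.0275,.069],0)
E
```

```text
(array([ 0.6415, -0.0265,  0.0892]), np.float64(0.0894), array([ 0.6413, -0.0274]), 0.0121, 880)
t 17.13 pos [ 0.6402 -0.0266  0.1596] yaw -0.03 -> tx ty tz [0.001  0.0008 0.0906] turn -0.03 F [-0.   0.3  0.4] open 0.75 q6 -0.23
```

View pics/wrist_8.png

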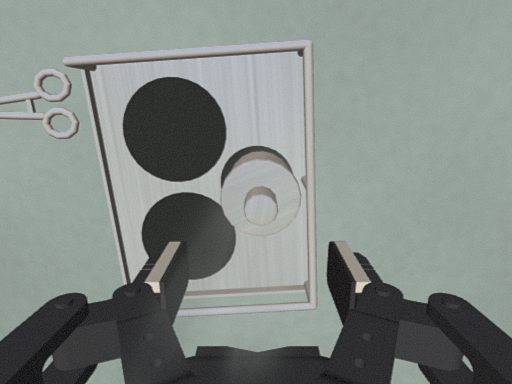

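The wrist view shows the two front discs at (174,129) and (189,236) and the short jar knob at (261,208). Descending.

Call:
move_arm:
  increments:
    - {"tx": 0.001,"ty": 0.0005,"tz": 0.01,"turn": 0}
    - {"tx": 0.001,"ty": 0.0005,"tz": 0.03,"turn": 0}
    - {"tx": 0.001,"ty": 0.0005,"tz": 0.052,"turn": 0}
    - {"tx": 0.001,"ty": 0.0005,"tz": 0.07,"turn": 0}
    - {"tx": 0.001,"ty": 0.0005,"tz": 0.081,"turn": 0}
    - {"tx": 0.001,"ty": 0.0005,"tz": 0.087,"turn": 0}
    - {"tx": 0.001,"ty": 0.0005,"tz": 0.089,"turn": 0}
    - {"tx": 0.001,"ty": 0.0005,"tz": 0.089,"turn": 0}

```text
time_s: 17.8
eef_pos: [0.6412, -0.0269, 0.0703]
eef_rot: [0.0, 1.0, -0.0, 0.0]
wrist_force: [0.1, -0.5, 0.0]
opening: 0.75
```

```bash
python3 - <<'E'
from h import *
go([.6413,-.0275,.069],0)
c=load("wrist_8")
g=cv2.cvtColor(c['p'],cv2.COLOR_RGB2GRAY);m=((g<60)).astype(np.uint8);m[250:]=0;m[:,300:]=0
cs,_=cv2.findContours(m,cv2.RETR_EXTERNAL,cv2.CHAIN_APPROX_NONE)
for k in cs:
    if cv2.contourArea(k)<1500: continue
    k=cv2.convexHull(k);P=np.array([onz(c,*p[0],.005)[:2] for p in k]);A=np.c_[2*P,np.ones(len(P))];s=np.linalg.lstsq(A,(P**2).sum(1),rcond=None)[0];print(s[:2],np.sqrt(s[2]+s[:2]@s[:2]))
E
```

```text
t 17.8 pos [ 0.6412 -0.0269  0.0703] yaw -0.01 -> tx ty tz [0.0001 0.0006 0.0013] turn -0.01 F [ 0.1 -0.5  0. ] open 0.75 q6 -0.23
[ 0.56345189 -0.07212126] 0.03514364984691206
[0.56521624 0.01821055] 0.045197588644603534
```

Call:
move_arm:
  gripper: 0.0
  increments:
    - {"tx": 0,"ty": 0.0005,"tz": 0.001,"turn": 0}
    - {"tx": 0,"ty": 0.0005,"tz": 0.001,"turn": 0}
    - {"tx": 0,"ty": 0.0005,"tz": 0.001,"turn": 0}
    - {"tx": 0,"ty": 0.0005,"tz": 0.001,"turn": 0}
    - {"tx": 0,"ty": 0.0005,"tz": 0.001,"turn": 0}
    - {"tx": 0,"ty": 0.0005,"tz": 0.001,"turn": 0}
    - {"tx": 0,"ty": 0.0005,"tz": 0.001,"turn": 0}
    - {"tx": 0,"ty": 0.0005,"tz": 0.001,"turn": 0}

```text
time_s: 18.47
eef_pos: [0.6414, -0.0273, 0.07]
eef_rot: [0.0, 1.0, 0.0, 0.001]
wrist_force: [-1.7, 0.6, 5.6]
opening: 0.256
```

Call:
move_arm:
  increments:
    - {"tx": 0,"ty": 0,"tz": -0.003,"turn": 0}
    - {"tx": 0,"ty": 0,"tz": -0.009,"turn": 0}
    - {"tx": 0,"ty": 0,"tz": -0.02,"turn": 0}
    - {"tx": 0,"ty": 0,"tz": -0.036,"turn": 0}
    - {"tx": 0,"ty": 0,"tz": -0.056,"turn": 0}
    - {"tx": 0,"ty": 0,"tz": -0.075,"turn": 0}
    - {"tx": 0,"ty": 0,"tz": -0.09,"turn": 0}
    - {"tx": 0,"ty": 0,"tz": -0.098,"turn": 0}
    - {"tx": 0,"ty": 0,"tz": -0.1,"turn": 0}
    - {"tx": 0,"ty": 0,"tz": -0.1,"turn": 0}

```text
time_s: 19.3
eef_pos: [0.641, -0.0271, 0.1694]
eef_rot: [0.0, 1.0, 0.0, 0.001]
wrist_force: [-0.0, -0.7, -2.3]
opening: 0.256
```

```bash
python3 - <<'E'
from h import *
a=np.radians(.37);C=np.array([.548,.3425]);d=-.049
x=C[0]+np.cos(a)*d-np.sin(a)*d;y=C[1]+np.sin(a)*d+np.cos(a)*d;print(x,y)
go([x,y,.17],0)
c=snap("wrist","9")
E
```

```text
0.49931744769260944 0.29318459570440314
t 19.3 pos [ 0.641  -0.0271  0.1694] yaw 0.01 -> tx ty tz [-0.1416 -0.3203 -0.0008] turn 0.01 F [-0.  -0.7 -2.3] open 0.256 q6 -0.23
```

View pics/wrist_9.png

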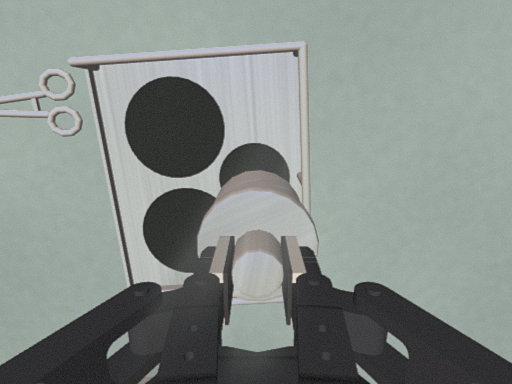

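The jar is held (knob at 258,262) and the back disc is coming into view. Carrying it to the empty compartment.

Call:
move_arm:
  increments:
    - {"tx": -0.002,"ty": -0.005,"tz": 0,"turn": 0}
    - {"tx": -0.0075,"ty": -0.017,"tz": 0,"turn": 0}
    - {"tx": -0.0165,"ty": -0.037,"tz": 0,"turn": 0}
    - {"tx": -0.0275,"ty": -0.062,"tz": 0,"turn": 0}
    - {"tx": -0.04,"ty": -0.091,"tz": 0,"turn": 0}
    - {"tx": -0.054,"ty": -0.122,"tz": 0,"turn": 0}
    - {"tx": -0.068,"ty": -0.154,"tz": 0,"turn": 0}
    - {"tx": -0.082,"ty": -0.186,"tz": 0,"turn": 0}
    - {"tx": -0.096,"ty": -0.217,"tz": 0,"turn": 0}
    - {"tx": -0.109,"ty": -0.246,"tz": 0,"turn": 0}
    - {"tx": -0.12,"ty": -0.272,"tz": 0,"turn": 0}
    - {"tx": -0.13,"ty": -0.294,"tz": 0,"turn": 0}
    - {"tx": -0.137,"ty": -0.31,"tz": 0,"turn": 0}
    - {"tx": -0.141,"ty": -0.318,"tz": 0,"turn": 0}
    - {"tx": -0.1416,"ty": -0.32,"tz": 0,"turn": 0}
    - {"tx": -0.1416,"ty": -0.32,"tz": 0,"turn": 0}

```text
time_s: 20.68
eef_pos: [0.4984, 0.2932, 0.1683]
eef_rot: [0.0, 1.0, 0.001, -0.0]
wrist_force: [0.2, -0.7, -1.9]
opening: 0.254
```

```bash
python3 - <<'E'
from h import *
go([.4993,.2932,.069],0)
c=snap("wrist","10");c=snap("top","10");crop("",50,110,180,235,5,"pics/t10.png",c)
s=snap("scene","10")
for c in(c,s):
  P=cloud(c);m=(abs(P[...,2]-.030)<.004)&(P[...,1]>.22)&(P[...,1]<.46)&(P[...,0]>.43)&(P[...,0]<.67)
  print(cv2.minAreaRect(P[m][:,:2].astype(np.float32)))
E
```

```text
t 20.68 pos [0.4984 0.2932 0.1683] yaw 0.08 -> tx ty tz [ 0.0009 -0.      0.0993] turn 0.08 F [ 0.2 -0.7 -1.9] open 0.254 q6 0.33
((0.5475358963012695, 0.34181877970695496), (0.2005080282688141, 0.20147833228111267), 0.2106272280216217)
((0.5498467683792114, 0.34304526448249817), (0.2066415399312973, 0.2010180801153183), 0.360446035861969)
```

View pics/wrist_10.png

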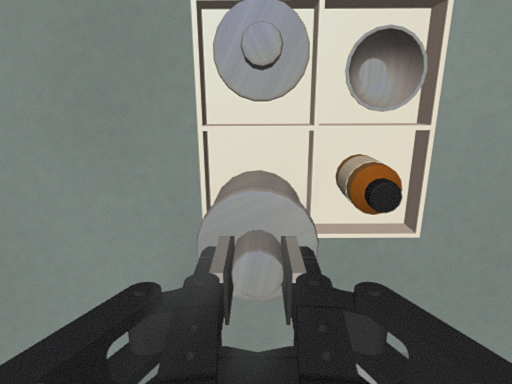

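View pics/scene_10.png

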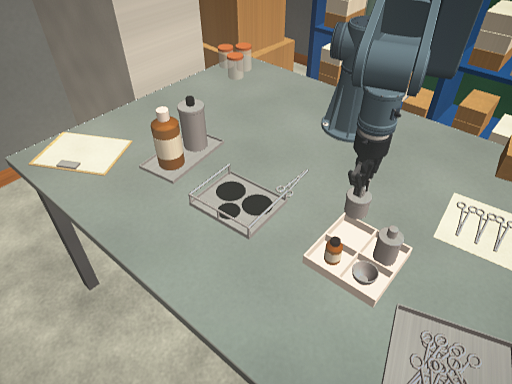

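```bash
python3 - <<'E'
from h import *
c=load("wrist_10")
for uv in((315,126),(199,126.5),(434,126),(418,237)): print(onz(c,*uv,.03).round(4))
P=cloud(c);m=(abs(P[...,2]-.030)<.003)&(P[...,1]>.22)&(P[...,0]>.43)&(P[...,0]<.67)&(P[...,1]<.4)
q=P[m];print(q.min(0),q.max(0))
k=q[abs(q[:,0]-.5)<.03];print(np.histogram(k[:,1],np.arange(.23,.41,.01)))
k=q[abs(q[:,1]-.31)<.02];print(np.histogram(k[:,0],np.arange(.44,.67,.01)))
E
```

```text
[0.5472 0.3432 0.03  ]
[0.4494 0.3426 0.03  ]
[0.6474 0.3433 0.03  ]
[0.6479 0.2422 0.03  ]
[0.44774592 0.24179597 0.0270015 ] [0.64904082 0.39999704 0.03299871]
(array([  0,   0,   0,   0,   0,   0,   0,   0,   0,   0,  70, 305,   0,
         0,   0,   0,   0]), array([0.23, 0.24, 0.25, 0.26, 0.27, 0.28, 0.29, 0.3 , 0.31, 0.32, 0.33,
       0.34, 0.35, 0.36, 0.37, 0.38, 0.39, 0.4 ]))
(array([ 86, 150,   0,   0,   0,   0,   0,   0,   0,   0, 225,  14,   0,
        54,  27,  14,   0,   0,   0,   0, 304,   0,   0]), array([0.44, 0.45, 0.46, 0.47, 0.48, 0.49, 0.5 , 0.51, 0.52, 0.53, 0.54,
       0.55, 0.56, 0.57, 0.58, 0.59, 0.6 , 0.61, 0.62, 0.63, 0.64, 0.65,
       0.66, 0.67]))
```

Three views put the tray centre at about (0.548,0.3425). The jar is over the empty compartment. Lowering.

Call:
move_arm:
  increments:
    - {"tx": 0.0005,"ty": 0,"tz": 0.005,"turn": 0}
    - {"tx": 0.0005,"ty": 0,"tz": 0.016,"turn": 0}
    - {"tx": 0.0005,"ty": 0,"tz": 0.032,"turn": 0}
    - {"tx": 0.0005,"ty": 0,"tz": 0.05,"turn": 0}
    - {"tx": 0.0005,"ty": 0,"tz": 0.067,"turn": 0}
    - {"tx": 0.0005,"ty": 0,"tz": 0.081,"turn": 0}
    - {"tx": 0.0005,"ty": 0,"tz": 0.089,"turn": 0}
    - {"tx": 0.0005,"ty": 0,"tz": 0.093,"turn": 0}
    - {"tx": 0.0005,"ty": 0,"tz": 0.0955,"turn": 0}
    - {"tx": 0.0005,"ty": 0,"tz": 0.097,"turn": 0}
    - {"tx": 0.0005,"ty": 0,"tz": 0.098,"turn": 0}
    - {"tx": 0.0005,"ty": 0,"tz": 0.099,"turn": 0}
    - {"tx": 0.0005,"ty": 0,"tz": 0.1,"turn": 0}
    - {"tx": 0.0005,"ty": 0,"tz": 0.1,"turn": 0}

```text
time_s: 22.0
eef_pos: [0.4998, 0.293, 0.0691]
eef_rot: [-0.0, 1.0, 0.0, 0.0]
wrist_force: [-0.0, 0.1, -3.0]
opening: 0.253
```

```bash
python3 - <<'E'
from h import *
go([.4993,.2932,.069],0)
E
```

```text
t 22.0 pos [0.4998 0.293  0.0691] yaw 0.01 -> tx ty tz [-0.0005 -0.0002  0.0001] turn 0.01 F [-0.   0.1 -3. ] open 0.253 q6 0.33
```

Call:
move_arm:
  increments:
    - {"tx": 0,"ty": 0,"tz": 0.0007,"turn": 0}
    - {"tx": 0,"ty": 0,"tz": 0.0014,"turn": 0}
    - {"tx": 0,"ty": 0,"tz": 0.002,"turn": 0}
    - {"tx": 0,"ty": 0,"tz": 0.002,"turn": 0}

```text
time_s: 22.33
eef_pos: [0.5001, 0.2932, 0.069]
eef_rot: [-0.0, 1.0, 0.0, 0.0]
wrist_force: [-5.5, -2.2, 12.7]
opening: 0.258
```

```bash
python3 - <<'E'
from h import *
go([.4993,.2932,.069],0)
E
```

```text
t 22.33 pos [0.5001 0.2932 0.069 ] yaw 0.02 -> tx ty tz [-0.0008 -0.     -0.    ] turn 0.02 F [-5.5 -2.2 12.7] open 0.258 q6 0.33
```

Call:
move_arm:
  gripper: 0.65
  increments:
    - {"tx": 0,"ty": 0,"tz": -0.0007,"turn": 0}
    - {"tx": 0,"ty": 0,"tz": -0.0007,"turn": 0}
    - {"tx": 0,"ty": 0,"tz": -0.0007,"turn": 0}
    - {"tx": 0,"ty": 0,"tz": -0.0007,"turn": 0}
    - {"tx": 0,"ty": 0,"tz": -0.001,"turn": 0}
    - {"tx": 0,"ty": 0,"tz": -0.01,"turn": 0}
    - {"tx": 0,"ty": 0,"tz": -0.03,"turn": 0}
    - {"tx": 0,"ty": 0,"tz": -0.06,"turn": 0}
    - {"tx": 0,"ty": 0,"tz": -0.09,"turn": 0}
    - {"tx": 0,"ty": 0,"tz": -0.115,"turn": 0}
    - {"tx": 0,"ty": 0,"tz": -0.12,"turn": 0}
    - {"tx": 0,"ty": 0,"tz": -0.12,"turn": 0}

```text
time_s: 23.33
eef_pos: [0.5013, 0.2935, 0.19]
eef_rot: [-0.001, 1.0, 0.0, 0.003]
wrist_force: [-0.3, -0.5, 0.6]
opening: 0.647
```

```bash
python3 - <<'E'
from h import *
c=snap("wrist","11")
print(top_at(c,(.4993,.293),.088,rad=.02))
for z in(.114,): print(top_at(c,(.5,.3927),z,rad=.025))
go([.5,.3927,.094],0)
E
```

```text
(array([0.5003, 0.2938, 0.0882]), np.float64(0.0884), array([0.5002, 0.2931]), 0.0119, 682)
(array([0.5008, 0.3941, 0.1143]), np.float64(0.1144), array([0.5006, 0.3944]), 0.012, 1202)
t 23.38 pos [0.5001 0.293  0.1878] yaw 0.0 -> tx ty tz [-0.0002 -0.0996  0.0939] turn 0.0 F [-0.3 -0.8  0.4] open 0.65 q6 0.33
```

View pics/wrist_11.png

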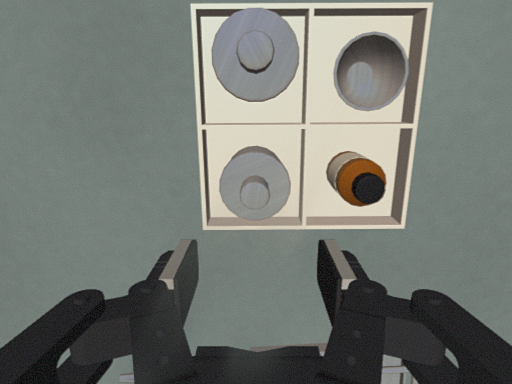

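The short jar stands in its compartment (knob at 254,193), measured at (0.5002,0.2931). The tall jar knob is at (255,50), measured at (0.5006,0.3944).

Call:
move_arm:
  increments:
    - {"tx": 0,"ty": -0.01,"tz": 0,"turn": 0}
    - {"tx": 0.0005,"ty": -0.035,"tz": 0,"turn": 0}
    - {"tx": 0.0005,"ty": -0.065,"tz": 0,"turn": 0}
    - {"tx": 0.0005,"ty": -0.09,"tz": 0,"turn": 0}
    - {"tx": 0.0005,"ty": -0.1,"tz": 0,"turn": 0}
    - {"tx": 0.0005,"ty": -0.101,"tz": 0.01,"turn": 0}
    - {"tx": 0.0005,"ty": -0.101,"tz": 0.03,"turn": 0}
    - {"tx": 0.0005,"ty": -0.101,"tz": 0.05,"turn": 0}
    - {"tx": 0.0005,"ty": -0.101,"tz": 0.055,"turn": 0}
    - {"tx": 0.0005,"ty": -0.101,"tz": 0.055,"turn": 0}

```text
time_s: 24.22
eef_pos: [0.4981, 0.3919, 0.1281]
eef_rot: [0.002, 1.0, -0.0, -0.003]
wrist_force: [0.6, 0.6, 0.0]
opening: 0.651
```

```bash
python3 - <<'E'
from h import *
c=snap("wrist","12")
print(top_at(c,(.5,.394),.114,rad=.025))
go([.5006,.3944,.094],0)
E
```

```text
(array([0.5008, 0.3958, 0.1141]), np.float64(0.1143), array([0.5007, 0.3949]), 0.0119, 1495)
t 24.27 pos [0.4993 0.3926 0.1301] yaw -0.04 -> tx ty tz [ 0.0014 -0.0018  0.0361] turn -0.04 F [0.5 0.9 1. ] open 0.648 q6 0.48
```

Call:
move_arm:
  increments:
    - {"tx": 0.0005,"ty": -0.0005,"tz": 0.008,"turn": 0}
    - {"tx": 0.0005,"ty": -0.001,"tz": 0.02,"turn": 0}
    - {"tx": 0.0005,"ty": -0.001,"tz": 0.031,"turn": 0}
    - {"tx": 0.0005,"ty": -0.001,"tz": 0.036,"turn": 0}
    - {"tx": 0.0005,"ty": -0.001,"tz": 0.038,"turn": 0}
    - {"tx": 0.0005,"ty": -0.001,"tz": 0.038,"turn": 0}

```text
time_s: 24.77
eef_pos: [0.5001, 0.3946, 0.0928]
eef_rot: [0.0, 1.0, 0.0, -0.001]
wrist_force: [-0.6, -0.4, -0.4]
opening: 0.644
```

```bash
python3 - <<'E'
from h import *
go([.5006,.3947,.094],0)
E
```

```text
t 24.77 pos [0.5001 0.3946 0.0928] yaw 0.01 -> tx ty tz [ 0.0005 -0.0001 -0.0012] turn 0.01 F [-0.6 -0.4 -0.4] open 0.644 q6 0.48
```

Call:
move_arm:
  gripper: 0.0
  increments:
    - {"tx": 0.0005,"ty": 0,"tz": -0.001,"turn": 0}
    - {"tx": 0.0005,"ty": 0,"tz": -0.001,"turn": 0}
    - {"tx": 0.0005,"ty": 0,"tz": -0.001,"turn": 0}
    - {"tx": 0.0005,"ty": 0,"tz": -0.001,"turn": 0}
    - {"tx": 0.0005,"ty": 0,"tz": -0.001,"turn": 0}
    - {"tx": 0.0005,"ty": 0,"tz": -0.001,"turn": 0}
    - {"tx": 0.0005,"ty": 0,"tz": -0.001,"turn": 0}
    - {"tx": 0.0005,"ty": 0,"tz": -0.001,"turn": 0}

```text
time_s: 25.43
eef_pos: [0.5015, 0.3952, 0.0958]
eef_rot: [-0.0, 1.0, 0.0, 0.001]
wrist_force: [-2.5, 0.7, 6.4]
opening: 0.253
```

Call:
move_arm:
  increments:
    - {"tx": 0,"ty": 0,"tz": -0.003,"turn": 0}
    - {"tx": 0,"ty": 0,"tz": -0.009,"turn": 0}
    - {"tx": 0,"ty": 0,"tz": -0.02,"turn": 0}
    - {"tx": 0,"ty": 0,"tz": -0.036,"turn": 0}
    - {"tx": 0,"ty": 0,"tz": -0.056,"turn": 0}
    - {"tx": 0,"ty": 0,"tz": -0.075,"turn": 0}
    - {"tx": 0,"ty": 0,"tz": -0.092,"turn": 0}
    - {"tx": 0,"ty": 0,"tz": -0.105,"turn": 0}
    - {"tx": 0,"ty": 0,"tz": -0.11,"turn": 0}
    - {"tx": 0,"ty": 0,"tz": -0.11,"turn": 0}

```text
time_s: 26.27
eef_pos: [0.5019, 0.3953, 0.2067]
eef_rot: [-0.001, 1.0, 0.0, 0.001]
wrist_force: [-0.3, -0.5, -2.5]
opening: 0.256
```

```bash
python3 - <<'E'
from h import *
w=snap("wrist","13")
c=snap("top","13");crop("",205,100,330,210,6,"pics/t13.png",c)
s=snap("scene","13");crop("",180,155,300,245,6,"pics/s13.png",s)
for c in(c,s):
  g=cv2.cvtColor(c['p'],cv2.COLOR_RGB2GRAY);P=cloud(c)
  m=((g<75)&(P[...,2]<.012)&(P[...,0]>.5)&(P[...,0]<.7)&(abs(P[...,1]+.03)<.12)).astype(np.uint8)
  cs,_=cv2.findContours(m,cv2.RETR_EXTERNAL,cv2.CHAIN_APPROX_NONE)
  for k in cs:
    if cv2.contourArea(k)<100: continue
    e=cv2.fitEllipse(cv2.convexHull(k));print(cv2.contourArea(k),e[0],onz(c,*e[0],.005).round(4),np.round(e[1],1))
go([.6397,-.028,.205],0)
E
```

```text
1052.5 (247.43679809570312, 168.6901092529297) [0.5651 0.0179 0.005 ] [37.1 37.3]
1046.0 (289.6652526855469, 165.34866333007812) [ 0.5716 -0.0839  0.005 ] [37.  37.3]
546.0 (266.2019348144531, 138.3717803955078) [ 0.6383 -0.0286  0.005 ] [26.9 27.1]
169.0 (228.71051025390625, 209.8997344970703) [ 0.6361 -0.0278  0.005 ] [14.  21.9]
399.5 (256.163818359375, 204.1899871826172) [0.5659 0.0171 0.005 ] [19.4 28.8]
388.0 (230.34410095214844, 190.7816619873047) [ 0.5725 -0.0823  0.005 ] [18.4 28.5]
t 26.42 pos [0.5004 0.3945 0.2033] yaw 0.0 -> tx ty tz [ 0.1393  0.4225 -0.0015] turn 0.0 F [ 0.2 -0.3 -3.7] open 0.255 q6 0.48
```

View pics/t13.png

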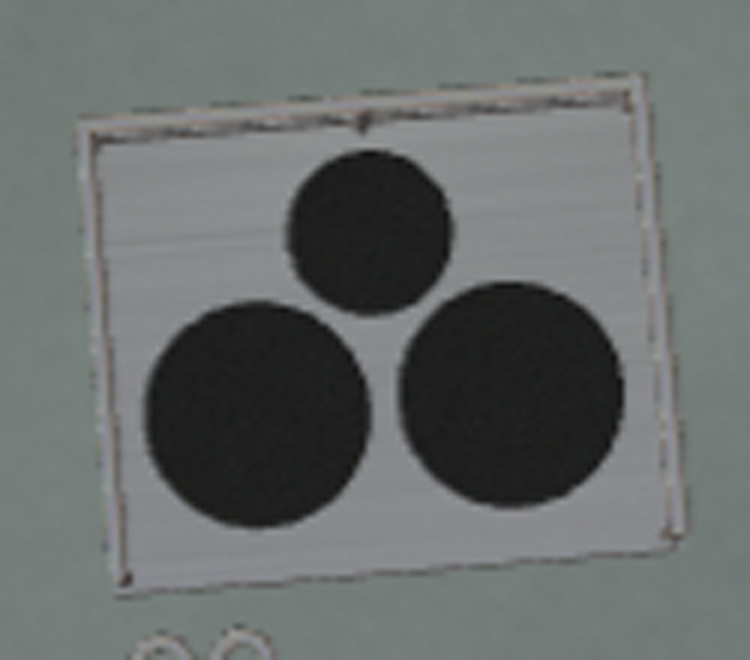

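View pics/wrist_13.png

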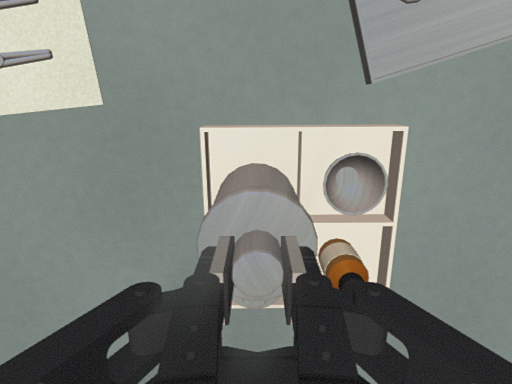

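The top view shows all three discs free. The back disc centre (371,232)/6 gives (0.638,-0.0286). The wrist view shows the tall jar held. Carrying it to the stand.

Call:
move_arm:
  increments:
    - {"tx": 0.0015,"ty": 0.005,"tz": 0,"turn": 0}
    - {"tx": 0.005,"ty": 0.017,"tz": 0,"turn": 0}
    - {"tx": 0.012,"ty": 0.037,"tz": 0,"turn": 0}
    - {"tx": 0.0205,"ty": 0.062,"tz": 0,"turn": 0}
    - {"tx": 0.03,"ty": 0.091,"tz": 0,"turn": 0}
    - {"tx": 0.0405,"ty": 0.123,"tz": 0,"turn": 0}
    - {"tx": 0.0515,"ty": 0.156,"tz": 0,"turn": 0}
    - {"tx": 0.0625,"ty": 0.189,"tz": 0,"turn": 0}
    - {"tx": 0.0735,"ty": 0.223,"tz": 0,"turn": 0}
    - {"tx": 0.0845,"ty": 0.257,"tz": 0,"turn": 0}
    - {"tx": 0.0955,"ty": 0.29,"tz": 0,"turn": 0}
    - {"tx": 0.106,"ty": 0.322,"tz": 0,"turn": 0}
    - {"tx": 0.1155,"ty": 0.352,"tz": 0,"turn": 0}
    - {"tx": 0.124,"ty": 0.378,"tz": 0,"turn": 0}
    - {"tx": 0.131,"ty": 0.399,"tz": 0,"turn": 0}
    - {"tx": 0.136,"ty": 0.413,"tz": 0,"turn": 0}
    - {"tx": 0.138,"ty": 0.421,"tz": 0,"turn": 0}
    - {"tx": 0.139,"ty": 0.4228,"tz": 0,"turn": 0}
    - {"tx": 0.139,"ty": 0.4228,"tz": 0,"turn": 0}
    - {"tx": 0.139,"ty": 0.4228,"tz": 0,"turn": 0}

```text
time_s: 28.08
eef_pos: [0.6397, -0.0268, 0.2046]
eef_rot: [-0.0, 1.0, 0.001, -0.0]
wrist_force: [-0.8, -0.0, -2.9]
opening: 0.253
```

```bash
python3 - <<'E'
from h import *
go([.6393,-.0284,.096],0)
c=snap("wrist","14")
g=cv2.cvtColor(c['p'],cv2.COLOR_RGB2GRAY)
m=(g<60).astype(np.uint8);m[260:]=0
cs,_=cv2.findContours(m,cv2.RETR_EXTERNAL,cv2.CHAIN_APPROX_NONE)
for k in cs:
    if cv2.contourArea(k)<800: continue
    e=cv2.fitEllipse(k);print(e[0],onz(c,*e[0],.005).round(4),np.round(e[1],1))
E
```

```text
t 28.08 pos [ 0.6397 -0.0268  0.2046] yaw 0.06 -> tx ty tz [-0.0004  0.0017  0.1086] turn 0.06 F [-0.8 -0.  -2.9] open 0.253 q6 -0.23
(181.53192138671875, 210.001953125) [ 0.5565 -0.0725  0.005 ] [42.8 82.6]
(184.25135803222656, 124.50827026367188) [0.5651 0.02   0.005 ] [85.  90.9]
```

View pics/wrist_14.png

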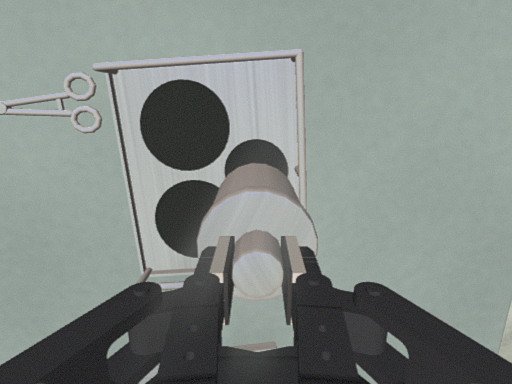

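Call:
move_arm:
  increments:
    - {"tx": -0.0005,"ty": 0.001,"tz": 0.005,"turn": 0}
    - {"tx": -0.0005,"ty": 0.001,"tz": 0.016,"turn": 0}
    - {"tx": -0.0005,"ty": 0.001,"tz": 0.034,"turn": 0}
    - {"tx": -0.0005,"ty": 0.001,"tz": 0.053,"turn": 0}
    - {"tx": -0.0005,"ty": 0.001,"tz": 0.071,"turn": 0}
    - {"tx": -0.0005,"ty": 0.001,"tz": 0.085,"turn": 0}
    - {"tx": -0.0005,"ty": 0.001,"tz": 0.094,"turn": 0}
    - {"tx": -0.0005,"ty": 0.001,"tz": 0.099,"turn": 0}
    - {"tx": -0.0005,"ty": 0.001,"tz": 0.102,"turn": 0}
    - {"tx": -0.0005,"ty": 0.001,"tz": 0.104,"turn": 0}
    - {"tx": -0.0005,"ty": 0.001,"tz": 0.1055,"turn": 0}
    - {"tx": -0.0005,"ty": 0.001,"tz": 0.1065,"turn": 0}
    - {"tx": -0.0005,"ty": 0.001,"tz": 0.1065,"turn": 0}

```text
time_s: 29.22
eef_pos: [0.64, -0.029, 0.0989]
eef_rot: [0.0, 1.0, 0.0, 0.001]
wrist_force: [0.2, 0.4, -4.1]
opening: 0.255
```

```bash
python3 - <<'E'
from h import *
go([.639,-.0284,.096],0)
E
```

```text
t 29.22 pos [ 0.64   -0.029   0.0989] yaw 0.0 -> tx ty tz [-0.001  -0.0006  0.0029] turn 0.0 F [ 0.2  0.4 -4.1] open 0.255 q6 -0.23
```

Call:
move_arm:
  increments:
    - {"tx": -0.0005,"ty": 0,"tz": 0.001,"turn": 0}
    - {"tx": -0.0005,"ty": 0,"tz": 0.0018,"turn": 0}
    - {"tx": -0.0005,"ty": 0,"tz": 0.0025,"turn": 0}
    - {"tx": -0.0005,"ty": 0,"tz": 0.0025,"turn": 0}

```text
time_s: 29.55
eef_pos: [0.6395, -0.0291, 0.0969]
eef_rot: [0.0, 1.0, 0.0, 0.0]
wrist_force: [-1.7, 0.3, 3.9]
opening: 0.253
```

```bash
python3 - <<'E'
from h import *
go([.639,-.0284,.096],0)
E
```

```text
t 29.55 pos [ 0.6395 -0.0291  0.0969] yaw 0.01 -> tx ty tz [-0.0005 -0.0007  0.0009] turn 0.01 F [-1.7  0.3  3.9] open 0.253 q6 -0.23
```

Contact. Release and rise.

Call:
move_arm:
  gripper: 0.65
  increments:
    - {"tx": 0,"ty": 0,"tz": 0,"turn": 0}
    - {"tx": 0,"ty": 0,"tz": 0,"turn": 0}
    - {"tx": 0,"ty": 0,"tz": 0,"turn": 0}
    - {"tx": 0,"ty": 0,"tz": 0,"turn": 0}
    - {"tx": 0,"ty": 0,"tz": 0,"turn": 0}
    - {"tx": 0,"ty": 0,"tz": -0.01,"turn": 0}
    - {"tx": 0,"ty": 0,"tz": -0.03,"turn": 0}
    - {"tx": 0,"ty": 0,"tz": -0.06,"turn": 0}
    - {"tx": 0,"ty": 0,"tz": -0.1,"turn": 0}
    - {"tx": 0,"ty": 0,"tz": -0.14,"turn": 0}
    - {"tx": 0,"ty": 0,"tz": -0.17,"turn": 0}
    - {"tx": 0,"ty": 0,"tz": -0.18,"turn": 0}
    - {"tx": 0,"ty": 0,"tz": -0.18,"turn": 0}

```text
time_s: 30.63
eef_pos: [0.6411, -0.0293, 0.281]
eef_rot: [0.001, 1.0, 0.0, 0.004]
wrist_force: [-0.1, 0.7, 1.2]
opening: 0.65
```

```bash
python3 - <<'E'
from h import *
c=snap("wrist","15")
print(top_at(c,(.639,-.0284),.115,rad=.025))
t=snap("top","15");print(top_at(t,(.639,-.0284),.115,rad=.025),top_at(t,(.5,.293),.088,rad=.02))
go([.4739,-.351,.275],0)
E
```

```text
(array([ 0.6391, -0.0291,  0.1152]), np.float64(0.1154), array([ 0.6394, -0.0298]), 0.0121, 455)
(array([ 0.6391, -0.0199,  0.1144]), np.float64(0.1141), array([ 0.6387, -0.02  ]), 0.0054, 9) (array([0.4995, 0.292 , 0.0879]), np.float64(0.0879), array([0.4996, 0.2926]), 0.0118, 84)
t 30.73 pos [ 0.6387 -0.0288  0.2752] yaw 0.0 -> tx ty tz [-1.649e-01  3.222e-01  3.000e-04] turn 0.0 F [-1.7  0.  -0.7] open 0.653 q6 -0.23
```

View pics/wrist_15.png

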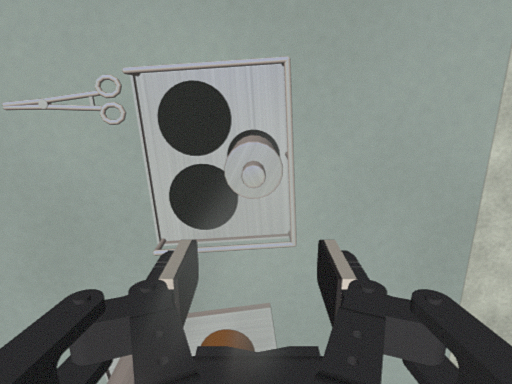

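The tall jar stands on the back place (knob at 254,175), measured at (0.6394,-0.0298) and within about 1.5 mm of the disc centre. Going to the canister.

Call:
move_arm:
  increments:
    - {"tx": -0.009,"ty": 0.018,"tz": 0,"turn": 0}
    - {"tx": -0.026,"ty": 0.05,"tz": 0,"turn": 0}
    - {"tx": -0.165,"ty": 0.322,"tz": 0,"turn": 0}
    - {"tx": -0.165,"ty": 0.322,"tz": 0,"turn": 0}
    - {"tx": -0.165,"ty": 0.322,"tz": 0,"turn": 0}
    - {"tx": -0.165,"ty": 0.322,"tz": 0,"turn": 0}
    - {"tx": -0.165,"ty": 0.322,"tz": 0,"turn": 0}
    - {"tx": -0.165,"ty": 0.322,"tz": 0,"turn": 0}
    - {"tx": -0.165,"ty": 0.322,"tz": 0,"turn": 0}
    - {"tx": -0.165,"ty": 0.322,"tz": 0,"turn": 0}
    - {"tx": -0.165,"ty": 0.322,"tz": 0,"turn": 0}
    - {"tx": -0.165,"ty": 0.322,"tz": 0.02,"turn": 0}
    - {"tx": -0.165,"ty": 0.322,"tz": 0.045,"turn": 0}
    - {"tx": -0.165,"ty": 0.322,"tz": 0.06,"turn": 0}
    - {"tx": -0.165,"ty": 0.322,"tz": 0.065,"turn": 0}
    - {"tx": -0.165,"ty": 0.322,"tz": 0.065,"turn": 0}

```text
time_s: 32.07
eef_pos: [0.4735, -0.3485, 0.2076]
eef_rot: [-0.002, 1.0, 0.001, -0.002]
wrist_force: [-0.4, 0.5, 0.0]
opening: 0.649
```

```bash
python3 - <<'E'
from h import *
c=snap("wrist","16")
print(top_at(c,(.474,-.351),.191))
go([.474,-.351,.170],0)
E
```

```text
(array([ 0.4738, -0.3496,  0.1911]), np.float64(0.1913), array([ 0.4738, -0.3506]), 0.014, 1911)
t 32.12 pos [ 0.4742 -0.3495  0.2095] yaw 0.06 -> tx ty tz [-0.0001  0.0016  0.0395] turn 0.06 F [0.1 0.3 0.9] open 0.65 q6 -0.84
```

Call:
move_arm:
  increments:
    - {"tx": 0,"ty": 0.0005,"tz": 0.008,"turn": 0}
    - {"tx": 0,"ty": 0.0005,"tz": 0.02,"turn": 0}
    - {"tx": 0,"ty": 0.0005,"tz": 0.032,"turn": 0}
    - {"tx": 0,"ty": 0.0005,"tz": 0.038,"turn": 0}
    - {"tx": 0,"ty": 0.0005,"tz": 0.039,"turn": 0}
    - {"tx": 0,"ty": 0.0005,"tz": 0.039,"turn": 0}

```text
time_s: 32.62
eef_pos: [0.4738, -0.3511, 0.1709]
eef_rot: [-0.001, 1.0, -0.0, -0.001]
wrist_force: [0.0, 0.2, 0.5]
opening: 0.647
```

```bash
python3 - <<'E'
from h import *
go([.474,-.351,.170],0)
E
```

```text
t 32.62 pos [ 0.4738 -0.3511  0.1709] yaw -0.0 -> tx ty tz [ 0.0002 -0.0001  0.0009] turn -0.0 F [0.  0.2 0.5] open 0.647 q6 -0.84
```

Call:
move_arm:
  gripper: 0.0
  increments:
    - {"tx": 0,"ty": 0,"tz": 0,"turn": 0}
    - {"tx": 0,"ty": 0,"tz": 0,"turn": 0}
    - {"tx": 0,"ty": 0,"tz": 0,"turn": 0}
    - {"tx": 0,"ty": 0,"tz": 0,"turn": 0}
    - {"tx": 0,"ty": 0,"tz": 0,"turn": 0}
    - {"tx": 0,"ty": 0,"tz": 0,"turn": 0}
    - {"tx": 0,"ty": 0,"tz": 0,"turn": 0}
    - {"tx": 0,"ty": 0,"tz": 0,"turn": 0}

```text
time_s: 33.28
eef_pos: [0.4744, -0.3519, 0.1727]
eef_rot: [0.001, 1.0, -0.0, 0.0]
wrist_force: [-1.9, 0.5, 5.3]
opening: 0.302
```

Call:
move_arm:
  increments:
    - {"tx": 0,"ty": 0,"tz": -0.003,"turn": 0}
    - {"tx": 0,"ty": 0,"tz": -0.009,"turn": 0}
    - {"tx": 0,"ty": 0,"tz": -0.018,"turn": 0}
    - {"tx": 0,"ty": 0,"tz": -0.03,"turn": 0}
    - {"tx": 0,"ty": 0,"tz": -0.044,"turn": 0}
    - {"tx": 0,"ty": 0,"tz": -0.058,"turn": 0}
    - {"tx": 0,"ty": 0,"tz": -0.068,"turn": 0}
    - {"tx": 0,"ty": 0,"tz": -0.075,"turn": 0}
    - {"tx": 0,"ty": 0,"tz": -0.08,"turn": 0}
    - {"tx": 0,"ty": 0,"tz": -0.08,"turn": 0}

```text
time_s: 34.12
eef_pos: [0.4746, -0.3518, 0.2531]
eef_rot: [0.001, 1.0, 0.0, 0.001]
wrist_force: [0.3, 0.1, -4.9]
opening: 0.303
```

```bash
python3 - <<'E'
from h import *
go([.5670,.0178,.252],0)
E
```

```text
t 34.12 pos [ 0.4746 -0.3518  0.2531] yaw 0.01 -> tx ty tz [ 0.0925 -0.3695  0.0007] turn 0.01 F [ 0.3  0.1 -4.9] open 0.303 q6 -0.84
```

Call:
move_arm:
  increments:
    - {"tx": 0.001,"ty": -0.005,"tz": -0.002,"turn": 0}
    - {"tx": 0.0045,"ty": -0.017,"tz": -0.006,"turn": 0}
    - {"tx": 0.0095,"ty": -0.037,"tz": -0.012,"turn": 0}
    - {"tx": 0.0155,"ty": -0.062,"tz": -0.02,"turn": 0}
    - {"tx": 0.0225,"ty": -0.091,"tz": -0.028,"turn": 0}
    - {"tx": 0.031,"ty": -0.123,"tz": -0.034,"turn": 0}
    - {"tx": 0.039,"ty": -0.156,"tz": -0.038,"turn": 0}
    - {"tx": 0.0475,"ty": -0.189,"tz": -0.04,"turn": 0}
    - {"tx": 0.0555,"ty": -0.222,"tz": -0.04,"turn": 0}
    - {"tx": 0.064,"ty": -0.255,"tz": -0.04,"turn": 0}
    - {"tx": 0.0715,"ty": -0.286,"tz": -0.04,"turn": 0}
    - {"tx": 0.0785,"ty": -0.313,"tz": -0.04,"turn": 0}
    - {"tx": 0.0845,"ty": -0.336,"tz": -0.04,"turn": 0}
    - {"tx": 0.089,"ty": -0.354,"tz": -0.04,"turn": 0}
    - {"tx": 0.0915,"ty": -0.364,"tz": -0.04,"turn": 0}
    - {"tx": 0.0925,"ty": -0.3685,"tz": -0.04,"turn": 0}
    - {"tx": 0.0925,"ty": -0.3693,"tz": -0.04,"turn": 0}
    - {"tx": 0.0925,"ty": -0.3693,"tz": -0.04,"turn": 0}

```text
time_s: 35.62
eef_pos: [0.5663, 0.0176, 0.2915]
eef_rot: [0.0, 1.0, 0.0, -0.0]
wrist_force: [-0.1, 0.1, -5.0]
opening: 0.303
```

```bash
python3 - <<'E'
from h import *
go([.5672,.0175,.174],0)
E
```

```text
t 35.62 pos [0.5663 0.0176 0.2915] yaw 0.01 -> tx ty tz [0.001  0.     0.1175] turn 0.01 F [-0.1  0.1 -5. ] open 0.303 q6 -0.18
```

Call:
move_arm:
  increments:
    - {"tx": 0.0005,"ty": 0,"tz": 0.005,"turn": 0}
    - {"tx": 0.0005,"ty": 0,"tz": 0.016,"turn": 0}
    - {"tx": 0.0005,"ty": 0,"tz": 0.034,"turn": 0}
    - {"tx": 0.0005,"ty": 0,"tz": 0.053,"turn": 0}
    - {"tx": 0.0005,"ty": 0,"tz": 0.071,"turn": 0}
    - {"tx": 0.0005,"ty": 0,"tz": 0.086,"turn": 0}
    - {"tx": 0.0005,"ty": 0,"tz": 0.097,"turn": 0}
    - {"tx": 0.0005,"ty": 0,"tz": 0.104,"turn": 0}
    - {"tx": 0.0005,"ty": 0,"tz": 0.108,"turn": 0}
    - {"tx": 0.0005,"ty": 0,"tz": 0.111,"turn": 0}
    - {"tx": 0.0005,"ty": 0,"tz": 0.113,"turn": 0}
    - {"tx": 0.0005,"ty": 0,"tz": 0.1145,"turn": 0}
    - {"tx": 0.0005,"ty": 0,"tz": 0.1145,"turn": 0}

```text
time_s: 36.7
eef_pos: [0.5674, 0.0178, 0.1777]
eef_rot: [0.0, 1.0, 0.0, 0.0]
wrist_force: [0.6, -0.1, -5.1]
opening: 0.308
```

```bash
python3 - <<'E'
from h import *
go([.5672,.0175,.174],0)
E
```

```text
t 36.7 pos [0.5674 0.0178 0.1777] yaw 0.01 -> tx ty tz [-0.0002  0.0003  0.0037] turn 0.01 F [ 0.6 -0.1 -5.1] open 0.308 q6 -0.18
```

Call:
move_arm:
  increments:
    - {"tx": 0,"ty": 0,"tz": 0.001,"turn": 0}
    - {"tx": 0,"ty": 0,"tz": 0.002,"turn": 0}
    - {"tx": 0,"ty": 0,"tz": 0.003,"turn": 0}
    - {"tx": 0,"ty": 0,"tz": 0.004,"turn": 0}
    - {"tx": 0,"ty": 0,"tz": 0.004,"turn": 0}

```text
time_s: 37.12
eef_pos: [0.5677, 0.0178, 0.1748]
eef_rot: [0.0, 1.0, 0.0, 0.001]
wrist_force: [-1.9, 0.7, 5.3]
opening: 0.3
```

```bash
python3 - <<'E'
from h import *
go([.5672,.0175,.174],0)
E
```

```text
t 37.12 pos [0.5677 0.0178 0.1748] yaw 0.01 -> tx ty tz [-0.0005  0.0003  0.0008] turn 0.01 F [-1.9  0.7  5.3] open 0.3 q6 -0.18
```

Contact. Release, rise, check.

Call:
move_arm:
  gripper: 0.75
  increments:
    - {"tx": 0,"ty": 0,"tz": 0,"turn": 0}
    - {"tx": 0,"ty": 0,"tz": 0,"turn": 0}
    - {"tx": 0,"ty": 0,"tz": 0,"turn": 0}
    - {"tx": 0,"ty": 0,"tz": 0,"turn": 0}
    - {"tx": 0,"ty": 0,"tz": 0,"turn": 0}
    - {"tx": 0,"ty": 0,"tz": -0.01,"turn": 0}
    - {"tx": 0,"ty": 0,"tz": -0.03,"turn": 0}
    - {"tx": 0,"ty": 0,"tz": -0.06,"turn": 0}
    - {"tx": 0,"ty": 0,"tz": -0.09,"turn": 0}
    - {"tx": 0,"ty": 0,"tz": -0.105,"turn": 0}
    - {"tx": 0,"ty": 0,"tz": -0.105,"turn": 0}

```text
time_s: 38.03
eef_pos: [0.5695, 0.0175, 0.284]
eef_rot: [0.001, 1.0, 0.0, 0.004]
wrist_force: [1.2, 0.1, -0.3]
opening: 0.752
```

```bash
python3 - <<'E'
from h import *
c=snap("wrist","17")
print(top_at(c,(.567,.018),.193))
go([.5968,-.3336,.28],0)
E
```

```text
(array([0.5675, 0.0198, 0.1931]), np.float64(0.1933), array([0.5675, 0.0187]), 0.0139, 1004)
t 38.08 pos [0.5684 0.0177 0.2813] yaw 0.01 -> tx ty tz [0.0283 0.3513 0.0017] turn 0.01 F [-0.2 -0.6  0.2] open 0.753 q6 -0.18
```

View pics/wrist_17.png

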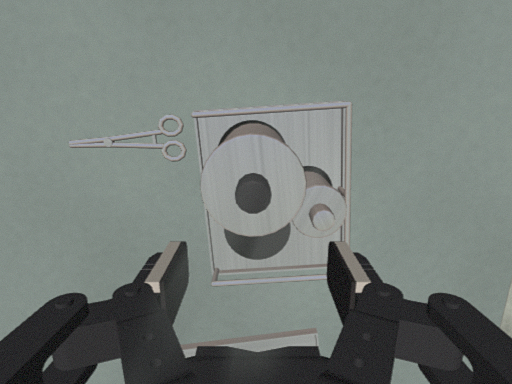

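The canister is back (knob at 253,193), within 1 mm of its first place. Now the bottle.

Call:
move_arm:
  increments:
    - {"tx": 0.0015,"ty": 0.02,"tz": 0,"turn": 0}
    - {"tx": 0.0045,"ty": 0.055,"tz": 0,"turn": 0}
    - {"tx": 0.0283,"ty": 0.3513,"tz": 0,"turn": 0}
    - {"tx": 0.0283,"ty": 0.3513,"tz": 0,"turn": 0}
    - {"tx": 0.0283,"ty": 0.3513,"tz": 0,"turn": 0}
    - {"tx": 0.0283,"ty": 0.3513,"tz": 0,"turn": 0}
    - {"tx": 0.0283,"ty": 0.3513,"tz": 0,"turn": 0}
    - {"tx": 0.0283,"ty": 0.3513,"tz": 0,"turn": 0}
    - {"tx": 0.0283,"ty": 0.3513,"tz": 0,"turn": 0}
    - {"tx": 0.0283,"ty": 0.3513,"tz": 0,"turn": 0}
    - {"tx": 0.0283,"ty": 0.3513,"tz": 0,"turn": 0}
    - {"tx": 0.0283,"ty": 0.3513,"tz": 0.015,"turn": 0}
    - {"tx": 0.0283,"ty": 0.3513,"tz": 0.035,"turn": 0}
    - {"tx": 0.0283,"ty": 0.3513,"tz": 0.05,"turn": 0}
    - {"tx": 0.0283,"ty": 0.3513,"tz": 0.055,"turn": 0}
    - {"tx": 0.0283,"ty": 0.3513,"tz": 0.055,"turn": 0}

```text
time_s: 39.42
eef_pos: [0.5946, -0.3309, 0.2207]
eef_rot: [-0.002, 1.0, 0.001, -0.002]
wrist_force: [0.1, 0.2, 1.2]
opening: 0.751
```

```bash
python3 - <<'E'
from h import *
c=snap("wrist","18")
print(top_at(c,(.597,-.3335),.206))
go([.5968,-.3336,.175],0)
E
```

```text
(array([ 0.597 , -0.3324,  0.2064]), np.float64(0.2065), array([ 0.5972, -0.3335]), 0.0192, 3731)
t 39.47 pos [ 0.5953 -0.3317  0.2225] yaw 0.08 -> tx ty tz [0.0016 0.002  0.0475] turn 0.08 F [ 0.1 -0.6  0.6] open 0.749 q6 -0.68
```

Call:
move_arm:
  increments:
    - {"tx": 0.001,"ty": 0.001,"tz": 0.01,"turn": 0}
    - {"tx": 0.001,"ty": 0.001,"tz": 0.024,"turn": 0}
    - {"tx": 0.001,"ty": 0.001,"tz": 0.037,"turn": 0}
    - {"tx": 0.001,"ty": 0.001,"tz": 0.045,"turn": 0}
    - {"tx": 0.001,"ty": 0.001,"tz": 0.047,"turn": 0}
    - {"tx": 0.001,"ty": 0.001,"tz": 0.047,"turn": 0}

```text
time_s: 39.97
eef_pos: [0.5958, -0.334, 0.1746]
eef_rot: [-0.001, 1.0, -0.0, -0.001]
wrist_force: [-0.5, 0.2, 0.5]
opening: 0.748
```

```bash
python3 - <<'E'
from h import *
go([.5970,-.3335,.175],0)
E
```

```text
t 39.97 pos [ 0.5958 -0.334   0.1746] yaw -0.01 -> tx ty tz [ 0.0012 -0.0005 -0.0004] turn -0.01 F [-0.5  0.2  0.5] open 0.748 q6 -0.68
```

Call:
move_arm:
  gripper: 0.0
  increments:
    - {"tx": 0.001,"ty": -0.0003,"tz": -0.001,"turn": 0}
    - {"tx": 0.001,"ty": -0.0003,"tz": -0.001,"turn": 0}
    - {"tx": 0.001,"ty": -0.0003,"tz": -0.001,"turn": 0}
    - {"tx": 0.001,"ty": -0.0003,"tz": -0.001,"turn": 0}
    - {"tx": 0.001,"ty": -0.0003,"tz": -0.001,"turn": 0}
    - {"tx": 0.001,"ty": -0.0003,"tz": -0.001,"turn": 0}
    - {"tx": 0.001,"ty": -0.0003,"tz": -0.001,"turn": 0}
    - {"tx": 0.001,"ty": -0.0003,"tz": -0.001,"turn": 0}

```text
time_s: 40.63
eef_pos: [0.5979, -0.3347, 0.1786]
eef_rot: [0.001, 1.0, -0.0, 0.001]
wrist_force: [-2.7, 0.4, 6.1]
opening: 0.423
```

Call:
move_arm:
  increments:
    - {"tx": 0,"ty": 0,"tz": -0.003,"turn": 0}
    - {"tx": 0,"ty": 0,"tz": -0.009,"turn": 0}
    - {"tx": 0,"ty": 0,"tz": -0.018,"turn": 0}
    - {"tx": 0,"ty": 0,"tz": -0.03,"turn": 0}
    - {"tx": 0,"ty": 0,"tz": -0.044,"turn": 0}
    - {"tx": 0,"ty": 0,"tz": -0.06,"turn": 0}
    - {"tx": 0,"ty": 0,"tz": -0.076,"turn": 0}
    - {"tx": 0,"ty": 0,"tz": -0.09,"turn": 0}
    - {"tx": 0,"ty": 0,"tz": -0.1,"turn": 0}
    - {"tx": 0,"ty": 0,"tz": -0.1,"turn": 0}

```text
time_s: 41.47
eef_pos: [0.5986, -0.335, 0.2815]
eef_rot: [0.002, 1.0, 0.0, 0.002]
wrist_force: [1.1, 0.4, -3.8]
opening: 0.423
```

```bash
python3 - <<'E'
from h import *
go([.5708,-.0825,.275],0)
E
```

```text
t 41.47 pos [ 0.5986 -0.335   0.2815] yaw 0.01 -> tx ty tz [-0.0278 -0.2525  0.0054] turn 0.01 F [ 1.1  0.4 -3.8] open 0.423 q6 -0.68
```

Call:
move_arm:
  increments:
    - {"tx": -0.0005,"ty": -0.005,"tz": 0,"turn": 0}
    - {"tx": -0.002,"ty": -0.017,"tz": 0,"turn": 0}
    - {"tx": -0.004,"ty": -0.037,"tz": 0,"turn": 0}
    - {"tx": -0.0065,"ty": -0.062,"tz": 0,"turn": 0}
    - {"tx": -0.0095,"ty": -0.09,"tz": 0,"turn": 0}
    - {"tx": -0.013,"ty": -0.12,"tz": 0,"turn": 0}
    - {"tx": -0.016,"ty": -0.15,"tz": 0,"turn": 0}
    - {"tx": -0.019,"ty": -0.178,"tz": 0,"turn": 0}
    - {"tx": -0.0215,"ty": -0.203,"tz": 0,"turn": 0}
    - {"tx": -0.024,"ty": -0.224,"tz": 0,"turn": 0}
    - {"tx": -0.0255,"ty": -0.239,"tz": 0,"turn": 0}
    - {"tx": -0.0265,"ty": -0.248,"tz": 0,"turn": 0}
    - {"tx": -0.027,"ty": -0.2515,"tz": 0,"turn": 0}
    - {"tx": -0.027,"ty": -0.2515,"tz": 0,"turn": 0}
    - {"tx": -0.027,"ty": -0.2515,"tz": 0,"turn": 0}

```text
time_s: 42.72
eef_pos: [0.5705, -0.0834, 0.2771]
eef_rot: [0.0, 1.0, -0.0, -0.0]
wrist_force: [0.0, 0.3, -4.1]
opening: 0.423
```

```bash
python3 - <<'E'
from h import *
go([.5708,-.0826,.18],0)
c=snap("wrist","19")
print(top_at(c,(.5708,-.083),.308,rad=.03))
for z in np.arange(.296,.316,.004): print(top_at(c,(.5708,-.083),z,.003,rad=.03))
E
```

```text
t 42.72 pos [ 0.5705 -0.0834  0.2771] yaw -0.02 -> tx ty tz [ 0.0003 -0.0008  0.0971] turn -0.02 F [ 0.   0.3 -4.1] open 0.423 q6 -0.35
(array([ 0.5708, -0.0811,  0.3055]), np.float64(0.3052), array([ 0.5708, -0.0757]), 0.0292, 6589)
(array([ 0.5706, -0.0697,  0.296 ]), np.float64(0.296), array([ 0.5709, -0.076 ]), 0.0291, 777)
(array([ 0.5705, -0.0703,  0.3002]), np.float64(0.3002), array([ 0.5709, -0.0756]), 0.0291, 885)
(array([ 0.5708, -0.0805,  0.305 ]), np.float64(0.3051), array([ 0.5708, -0.0755]), 0.0291, 6780)
(array([ 0.5704, -0.0811,  0.3058]), np.float64(0.3055), array([ 0.5708, -0.0757]), 0.0292, 4278)
(array([ 0.5709, -0.0769,  0.3121]), np.float64(0.3121), array([ 0.5717, -0.0761]), 0.0262, 566)
(array([ 0.5707, -0.0794,  0.3161]), np.float64(0.3162), array([ 0.5706, -0.0754]), 0.0277, 1094)
```

View pics/wrist_19.png

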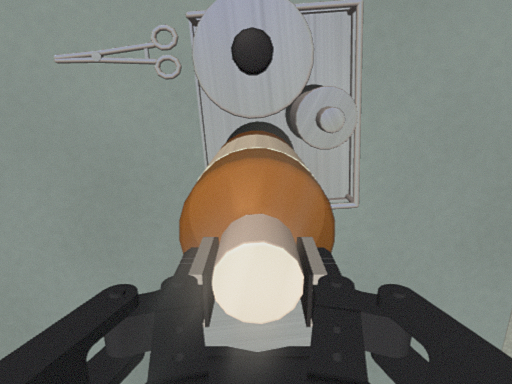

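The bottle hangs over its place, clear of the canister (knob at 252,51) and jar. Its cap top is at 305 mm, so the floor is about 97 mm down. Lowering.

Call:
move_arm:
  increments:
    - {"tx": 0,"ty": -0.0005,"tz": 0.005,"turn": 0}
    - {"tx": 0,"ty": -0.0005,"tz": 0.016,"turn": 0}
    - {"tx": 0,"ty": -0.0005,"tz": 0.032,"turn": 0}
    - {"tx": 0,"ty": -0.0005,"tz": 0.049,"turn": 0}
    - {"tx": 0,"ty": -0.0005,"tz": 0.064,"turn": 0}
    - {"tx": 0,"ty": -0.0005,"tz": 0.076,"turn": 0}
    - {"tx": 0,"ty": -0.0005,"tz": 0.084,"turn": 0}
    - {"tx": 0,"ty": -0.0005,"tz": 0.089,"turn": 0}
    - {"tx": 0,"ty": -0.0005,"tz": 0.092,"turn": 0}
    - {"tx": 0,"ty": -0.0005,"tz": 0.094,"turn": 0}
    - {"tx": 0,"ty": -0.0005,"tz": 0.095,"turn": 0}
    - {"tx": 0,"ty": -0.0005,"tz": 0.095,"turn": 0}

```text
time_s: 43.77
eef_pos: [0.5708, -0.0822, 0.1828]
eef_rot: [0.0, 1.0, 0.0, 0.0]
wrist_force: [0.3, -0.1, -4.0]
opening: 0.426
```

```bash
python3 - <<'E'
from h import *
go([.5708,-.0826,.18],0)
E
```

```text
t 43.77 pos [ 0.5708 -0.0822  0.1828] yaw 0.0 -> tx ty tz [-0.      0.0004  0.0028] turn 0.0 F [ 0.3 -0.1 -4. ] open 0.426 q6 -0.35
```

Call:
move_arm:
  increments:
    - {"tx": 0,"ty": 0,"tz": 0.001,"turn": 0}
    - {"tx": 0,"ty": 0,"tz": 0.002,"turn": 0}
    - {"tx": 0,"ty": 0,"tz": 0.003,"turn": 0}
    - {"tx": 0,"ty": 0,"tz": 0.0035,"turn": 0}
    - {"tx": 0,"ty": 0,"tz": 0.0035,"turn": 0}

```text
time_s: 44.18
eef_pos: [0.571, -0.0824, 0.1806]
eef_rot: [0.0, 1.0, 0.0, 0.001]
wrist_force: [-2.4, -0.2, 5.5]
opening: 0.425
```

```bash
python3 - <<'E'
from h import *
go([.5708,-.0826,.18],0)
E
```

```text
t 44.18 pos [ 0.571  -0.0824  0.1806] yaw 0.01 -> tx ty tz [-0.0002  0.0002  0.0006] turn 0.01 F [-2.4 -0.2  5.5] open 0.425 q6 -0.35
```

Call:
move_arm:
  gripper: 0.85
  increments:
    - {"tx": 0,"ty": 0,"tz": 0,"turn": 0}
    - {"tx": 0,"ty": 0,"tz": 0,"turn": 0}
    - {"tx": 0,"ty": 0,"tz": 0,"turn": 0}
    - {"tx": 0,"ty": 0,"tz": 0,"turn": 0}
    - {"tx": 0,"ty": 0,"tz": 0,"turn": 0}
    - {"tx": 0,"ty": 0,"tz": -0.01,"turn": 0}
    - {"tx": 0,"ty": 0,"tz": -0.03,"turn": 0}
    - {"tx": 0,"ty": 0,"tz": -0.06,"turn": 0}
    - {"tx": 0,"ty": 0,"tz": -0.1,"turn": 0}
    - {"tx": 0,"ty": 0,"tz": -0.14,"turn": 0}
    - {"tx": 0,"ty": 0,"tz": -0.15,"turn": 0}
    - {"tx": 0,"ty": 0,"tz": -0.15,"turn": 0}
    - {"tx": 0,"ty": 0,"tz": -0.15,"turn": 0}

```text
time_s: 45.27
eef_pos: [0.5707, -0.0822, 0.3298]
eef_rot: [0.0, 1.0, 0.0, 0.001]
wrist_force: [0.5, 0.7, -1.5]
opening: 0.85
```

```bash
python3 - <<'E'
from h import *
go([.57,-.08,.3],0)
c=snap("wrist","20")
for n,a in {'bottle':((.5703,-.0825),.208),'can':((.567,.018),.193),'tall':((.639,-.029),.115)}.items(): print(n,top_at(c,*a))
snap("scene","20");t=snap("top","20");print(top_at(t,(.5,.293),.088,rad=.02))
E
```

```text
t 45.27 pos [ 0.5707 -0.0822  0.3298] yaw 0.0 -> tx ty tz [-0.0008 -0.0023  0.0298] turn 0.0 F [ 0.5  0.7 -1.5] open 0.85 q6 -0.35
bottle (array([ 0.5706, -0.0806,  0.2084]), np.float64(0.2085), array([ 0.5708, -0.0815]), 0.0192, 1529)
can (array([0.5676, 0.0183, 0.1932]), np.float64(0.1933), array([0.5675, 0.0185]), 0.0139, 982)
tall (array([ 0.6386, -0.0296,  0.1153]), np.float64(0.1154), array([ 0.6392, -0.0298]), 0.012, 393)
(array([0.4994, 0.2919, 0.0879]), np.float64(0.0877), array([0.4993, 0.292 ]), 0.0118, 85)
```

View pics/scene_20.png

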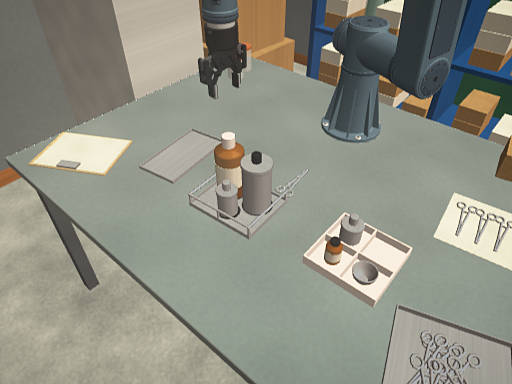

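View pics/wrist_20.png

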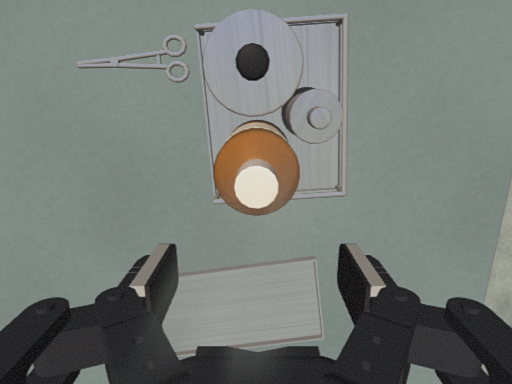

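Both pictures show everything standing in place: the bottle at (228,150) and canister at (257,185) in the scene view, and all the bystanders where they were. The arm is clear, so I'm handing in.

```bash
python3 -c "
from bench import workorder
print(workorder.hand_in())"
```

```text
the job is handed in; nothing more can be done
None
```

The jars are exchanged: the tall jar stands in the back place of the stand and the short jar in the formerly empty compartment. I moved the bottle and then the canister to the flat tray, swapped the jars, and put the canister and then the bottle back. I handed in after about 45 s of the 128 s; the hand-in reports no verdict.

Last checks before the hand-in:

| Thing | Measured position (m) | Compared with |
|---|---|---|
| Bottle | (0.5708, -0.0815) | 1.1 mm from its starting place |
| Canister | (0.5675, 0.0185) | about 1 mm from its starting place |
| Tall jar | (0.639, -0.030) | about 1–2 mm from the back disc centre |
| Short jar | (0.500, 0.292–0.293) | about 1–1.5 mm from the compartment centre |

- **Heights:** the tops measured at the heights the text gives for things standing on the floors, so all four are seated. I took upright standing from this and from the pictures.
- **Set-downs:** each was felt as a light contact force of about 4–13 N before I opened the fingers.
- **Bystanders:** the bowl, small bottle and forceps looked unmoved in the last pictures, but I did not measure them.
- **Disagreement:** the cameras differed by 1–4 mm, which I put down mostly to their calibration of about 2 mm. No check failed.

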